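# Seat the centrifuge rotor on its drive and shut the lid

### The arm

A 7-joint arm with a two-finger parallel gripper is mounted at the origin on a cart in front of the work surface, level with it; the furniture and walls round the work are solid. World frame = base frame: x ahead of the robot, y to its left, z up, the work surface at z = 0. Lengths are in mm, angles in rad, forces in N, time in s.
With the tool pointing down it reaches from about 400 to 850 mm from the base axis. Payload 6.9 kg.
Tool frame: the origin (TCP) lies on the front face of the gripper's body, between the roots of the fingers; the fingertips stand 73 mm ahead of it and the grasp point (between the pads) lies 54 mm ahead of it (tip_reach is the distance from the TCP to the fingertips, in mm); z points along the fingers, y is the direction in which the jaws open and shut (so a half turn about z gives the same grasp; the last joint's range is limited). The gripper opens to 85 mm and grips with 20 to 120 N. Pads are 22 mm wide; open, the fingers measure 114 mm over their backs; the gripper's body (76 mm by 85 mm) begins 54 mm behind the grasp point. The pads swing forward as they close: fully open they stand 13 mm farther back than shut.
Start: joints at [-1.056, 0.507, -0.238, 1.5, 0.126, 1.149, -0.155], TCP at [248.461, 573.482, 303.875] pointing down, gripper open.
Joint ranges: [-3.08, 3.08], [-0.24, 2.05], [-1.43, 1.35], [0, 2.5], [-1.52, 4.66], [0.17, 1.96], [-2.89, 2.89]. Speed limits (rad/s): [2.39, 2.39, 3.14, 3.14, 3.14, 3.14, 3.14].

### API

Orientations are given as a unit quaternion [w, x, y, z].
In Python, from station import state, grab_frame, hand_in, tip_reach gives the robot as it stands.
- The arm moves only by the tool drive_tool, never from a script. Its argument "series" is a list of rows, each an object with "turn": the turn, a rotation vector about the tool's x, y, z in degrees, a list of three; "delta_pos": the shift along the tool's x, y, z in m, a list of three; "hand": the finger opening in m, from 0 to 0.0854. A call has 1 to 12 rows; each row shifts and turns the pose as measured when the row begins, along the tool's axes as they then stand; what a row does not reach is not made up. A row lasts 1/8 s, in which the tool goes at most 62.5 mm and 10.7 degrees, less where a joint would pass 70% of its speed; a pose out of reach is approached as far as the arm can. A call is refused whole if a number of a shift passes 0.0625 or a number of a turn 10.7, either way. A call with a gripper value outside its range is refused whole. The fingers move at their own pace and stop on an object; "grip_force" is the grip in N (left out, the last holds). Time passes only in rows, so rows that do not move let the fingers close. It gives the time, the measured TCP pose, the force and the opening at its end, in the units of the state.
- state(): the state, without advancing time (a new reading comes with each control period).
- grab_frame(name): name is "scene" or "top"; returns a dict with "image" (480x640x3 uint8, red, green, blue), "fx", "fy", "cx", "cy" (pixels), "R" (3x3) and "t" (3): a world point X has camera coordinates R X + t. Camera axes: x right, y down, z forward; pixel columns grow to the right and rows downward; lengths in mm; the calibration is good to about 2 mm. A picture is of the moment at which its call begins. There is no depth.
- hand_in(): hands the job in, once; it reports no verdict.
The state is a dict: "t": time; "joints": joint angles; "joint_velocities": joint speeds; "joint_efforts": joint torques, N m; "tcp_pos": TCP position; "orientation": TCP orientation; "wrist_force": force on the tool from outside, world axes, zero at the start; "moment": the same for the moment, N m; "grip_width": finger opening in mm.
Only numpy, scipy, OpenCV 4.12 (cv2) and the standard library are available. Lean on these libraries where they do the work, as an engineer would, in place of code of your own. Each camera call takes 0.05 s, during which the arm holds its last target.

### The job

The rotor of the small bench centrifuge has been put back on its shaft but rides high on the drive underneath: turn it slowly by the bar knob on its top, feeling for the place where the drag gives way and it sinks fully down onto the drive, and stop there without forcing it against the drive or lifting it off its shaft. Then gently shut the clear lid all the way and let go. Leave the other things on the bench where they are.

Things in the scene. Friction and masses are not known exactly. Their poses are not given: they have to be found in the camera images.
- centrifuge: Small white bench centrifuge, fixed on the bench, 235 x 176 mm, with a round bowl and an open clear lid. Origin on the bench under the bowl's axis; x points to its back (hinge side), z up; housing from x = -135 to +102 mm, grey sloping console at the front (-x)
- bowl_rim (a point): Centre of the bowl's mouth, 85.5 mm above the bench, on the bowl's axis. Rim outer radius 80 mm, inner 58 mm
- drive (a point): Top of the drive, on the bowl's axis, 62 mm above the bench, hidden under the rotor: an upright shaft with four level arms in a cross, rubber-sleeved, 6 mm thick, reaching 23 mm out, at an unknown angle (this frame does not turn with it). A brake holds the shaft. Forces on the drive must stay below 45 N, the rotor's weight included (about 0.5 N m when turned against it)
- rotor: Loose aluminium rotor, 100 mm across, about 0.8 kg, 8 tube holes, black bar knob on top. Origin on its axis at the hub's lower face, z up, x along the bar. Below it has four cross slots, 8.4 mm wide, 6 mm deep, for the drive's arms. Unseated it lies on the arms, origin 62 mm above the bench; seated 56 mm. A shaft pin centres it with about 1 mm play
- rotor_knob (a point): Centre of the knob's top face, on the rotor's axis, 63 mm above its origin. Bar 44 mm long (rotor's x), 14 mm wide, 28 mm tall; rotor's top face 32 mm below this point at the middle, 39 mm at the edge. Seats are 90 degrees apart, 0.1 to 1.4 rad from the start either way. Turning drags about 0.05 to 0.15 N m, more if pressed; see hub_face
- hub_face (a point): Centre of the lower face of the rotor's hub (the rotor's origin). Where slots meet arms the drag falls away and the rotor sinks 6 mm by its own weight, if the fingers hold the knob loosely, like a fork; a firm grip carries it over the place unless pressed down lightly. Once down it has about 0.06 rad of play either way, then the slots bear hard on the arms
- lid (a joint): Lid angle in rad: 0 fully shut, 1.75 fully open (leaning a little back). The stiff hinge keeps the lid where it is left; about 0.3 N m swings it. It shuts fully only over a seated rotor (1.5 mm above the knob); over an unseated one it stops on the knob at 0.04 to 0.07 rad
- lid_hinge (a point): Middle of the lid's hinge axis, at the back of the centrifuge, 92 mm behind the bowl's axis, 90 mm above the bench; the axis runs along the centrifuge's y, and turning about +y opens the lid. The frame turns with the lid: its -x points from the hinge to the lid's lip
- lid_lip (a point): Middle of the upper face of the small grey lip (20 x 44 x 6 mm) on the lid's front edge, 182 mm from the hinge axis along the lid
- lid_top (a point): Centre of the flat outer top (100 mm across) of the lid, a clear round dome 160 mm across, 37 mm deep, 3 mm thick. It lies 92 mm from the hinge axis along the lid and 33.5 mm above it when shut; with the lid open it faces backwards. The frame turns with the lid, z out of the dome
- vial_a: Small capped vial, 17 mm diameter, 46 mm tall, origin under its centre; leave alone
- vial_b: Small capped vial, 17 mm diameter, 46 mm tall, origin under its centre; leave alone
- bench_timer: Flat bench timer, 64 x 64 x 20 mm, origin under its centre; leave alone
- sample_pot: Capped sample pot, 43 mm diameter, 48 mm tall, origin under its centre; leave alone
- beaker_small: Small beaker, 48 mm diameter, 60 mm tall, origin under its centre; leave alone
- bottle_5: Reagent bottle with blue cap, 44 mm diameter, 92 mm tall, origin under its centre; leave alone
- bottle_6: Reagent bottle with blue cap, 44 mm diameter, 94 mm tall, origin under its centre; leave alone
Not all that is in view belongs to the job. What is shaped like the rotor but pink or red is not meant.

How it is judged (in metres and radians):
On the way, in this order (a step that is already met when the one before it is completed fails the run):
1. the rotor has sunk fully onto the drive while the lid is still open (z of rotor in the frame of centrifuge below 0.0578 m and horizontal distance between rotor and centrifuge below 0.004 m and angle between rotor's own z axis and vertical below 0.05 rad and value of joint lid above 0.8 rad), for 0.2 s.
2. the lid is fully shut (value of joint lid below 0.025 rad), for 0.2 s.
At the end, for the whole second after the job is handed in: The rotor sits fully down on its drive (origin within 1.8 mm of the seated height of 56 mm, within 4 mm of the bowl's axis, level within 0.05 rad) and at rest, and the lid is shut to within 0.025 rad (z of rotor in the frame of centrifuge below 0.0578 m and horizontal distance between rotor and centrifuge below 0.004 m and angle between rotor's own z axis and vertical below 0.05 rad and linear speed of rotor below 0.01 m/s and value of joint lid below 0.025 rad); the robot touches nothing.
It fails at once if the rotor is forced against the drive or pressed down hard (more than 45 N between rotor and centrifuge) (contact force between rotor and centrifuge above 45 N).
It fails at once if the rotor is lifted off its shaft (more than 10 mm above where it rode) (z of rotor in the frame of centrifuge above 0.072 m).
It fails at once if the lid is slammed (closing faster than 4 rad/s) (velocity of joint lid below -4 rad/s).
It fails at once if a bystander is moved more than 30 mm (distance of any of vial_a, vial_b, bench_timer, sample_pot, beaker_small, bottle_5, bottle_6 from where it was at the start of the episode above 0.03 m).
It also fails if it takes over 72 s, if anything falls off the work surface, if the arm or the gripper's body presses on something with over 40 N, if the wrist force passes 120 N, or if a joint passes its speed limit or range.

## Working session

There is one attempt and no reset: what is moved stays moved. The work goes in short steps, Python scripts to look and compute and a tool call to move; the robot and the scene stay as the last step left them, time stands still between calls to the robot, and variables do not carry over. Pictures are saved under pics/ and viewed, and the job is handed in when it is done.

Besides the shell and the picture viewer there is one more tool, called after "Call:" by a JSON object that holds its "fn" and its "kwargs". drive_tool: Moves the arm, as the interface text tells. Its arguments: {"type":"object","properties":{"series":{"type":"array"},"grip_force":{"type":"number"}},"required":["series"]}

```bash
mkdir -p pics; ls
python3 - <<'E'
from station import *
import cv2,json
s=state(); print(s, tip_reach if not callable(tip_reach) else tip_reach())
for n in("scene","top"):
    f=grab_frame(n); cv2.imwrite(f"pics/{n}0.png",f["image"][:,:,::-1])
    print(n,f["fx"],f["fy"],f["cx"],f["cy"],f["R"],f["t"])
E
```

```text
pics
{'t': 0.0, 'joints': array([-1.05649576,  0.50833334, -0.23754866,  1.50115668,  0.12569096,
        1.14891165, -0.15478353]), 'joint_velocities': array([ 8.73443859e-04, -1.21712184e-05,  1.18871869e-03, -2.08649310e-04,
        1.25577106e-03, -6.36965270e-04,  3.81634922e-04]), 'joint_efforts': array([-7.08569423e-04, -6.20582342e+01, -2.18702987e+00, -2.49662411e+01,
        1.26134694e-02,  1.18542314e-02, -8.81085583e-06]), 'tcp_pos': array([248.34540749, 573.11822641, 303.02495268]), 'orientation': array([-1.75424889e-04,  2.02953605e-01,  9.79187932e-01, -8.92402223e-04]), 'wrist_force': array([ 0.14636438,  0.1505401 , -0.15301571]), 'moment': array([ 0.00342161, -0.01489516,  0.02409596]), 'grip_width': 85.37352846192358} 72.6
scene 595.2643969353944 595.2643969353944 323.119116838775 244.3307206563039 [[-0.66108069 -0.75025549  0.00943531]
 [-0.35382346  0.30062983 -0.88568091]
 [ 0.66165043 -0.58884497 -0.46419857]] [ 340.17537934  266.17509919 1147.90508255]
top 494.1978527073027 494.1978527073027 323.06597351230545 245.64756057302935 [[ 0.00829017 -0.99989751  0.01167199]
 [-0.99701018 -0.00916186 -0.07672518]
 [ 0.07682426 -0.01100103 -0.99698396]] [   1.97105613  544.8374744  1264.61630264]
```

View pics/scene0.png

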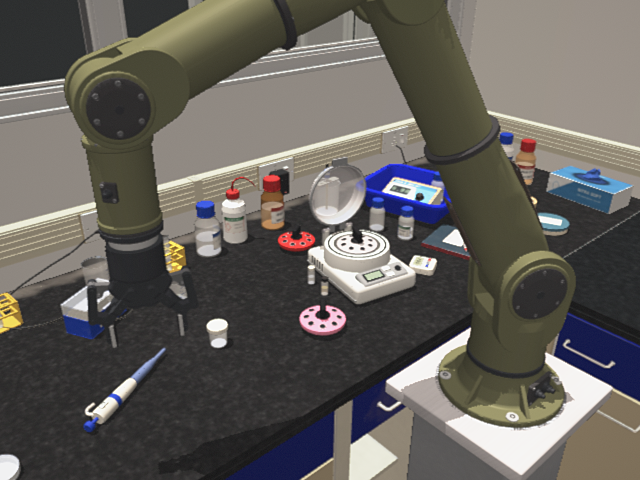

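View pics/top0.png

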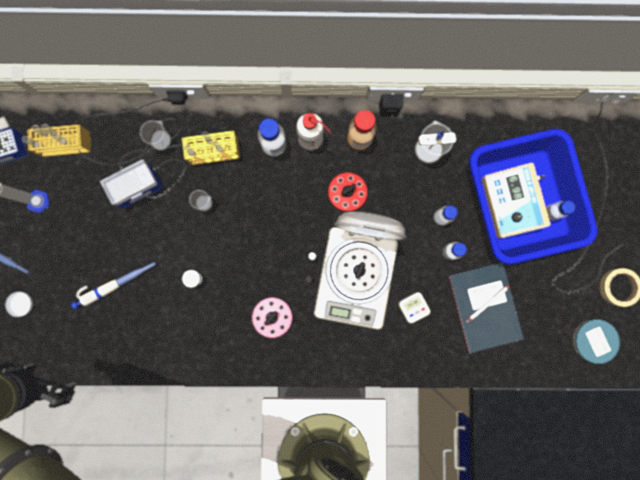

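The scene view shows the open lid at (338,190), the rotor at (357,243) and the console at (385,275). In the top view the bowl is at (358,270), the hinge at (372,225) and the console at (350,313). I'll zoom in next.

```bash
cat > h.py <<'E'
import numpy as np, cv2
from station import *
def ray(f,u,v):
    R=np.array(f["R"]);t=np.array(f["t"]).ravel()
    d=R.T@np.array([(u-f["cx"])/f["fx"],(v-f["cy"])/f["fy"],1]); return -R.T@t,d
def onplane(f,u,v,z):
    o,d=ray(f,u,v); return o+d*(z-o[2])/d[2]
def proj(f,X):
    c=np.array(f["R"])@np.array(X)+np.array(f["t"]).ravel(); return f["cx"]+f["fx"]*c[0]/c[2],f["cy"]+f["fy"]*c[1]/c[2]
E
python3 - <<'E'
from h import *
f=grab_frame("top");g=grab_frame("scene")
a=cv2.resize(f["image"][195:340,300:440],None,fx=5,fy=5,interpolation=cv2.INTER_CUBIC)[:600]
b=cv2.resize(g["image"][150:310,290:430],None,fx=5,fy=5,interpolation=cv2.INTER_CUBIC)
b=b[:,:]; 
cv2.imwrite("pics/top_z.png",cv2.resize(f["image"][200:335,300:440],None,fx=4.4,fy=4.4,interpolation=cv2.INTER_CUBIC)[:,:,::-1])
cv2.imwrite("pics/scene_z.png",cv2.resize(g["image"][150:305,290:430],None,fx=3.8,fy=3.8,interpolation=cv2.INTER_CUBIC)[:,:,::-1])
E
```

```text
(no output)
```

View pics/top_z.png

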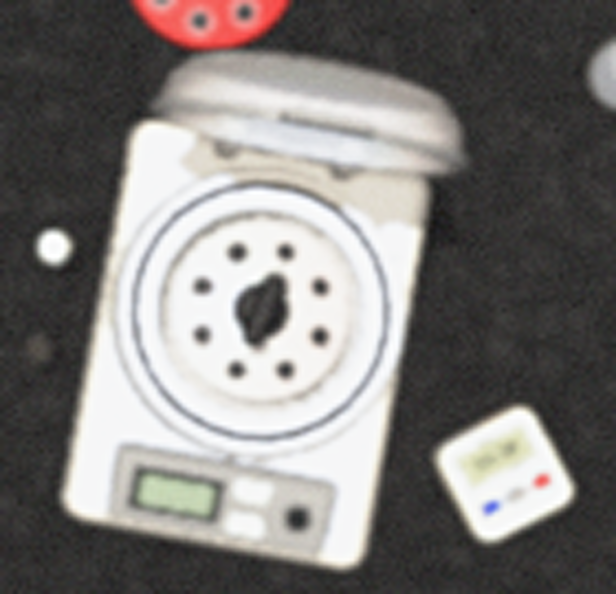

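View pics/scene_z.png

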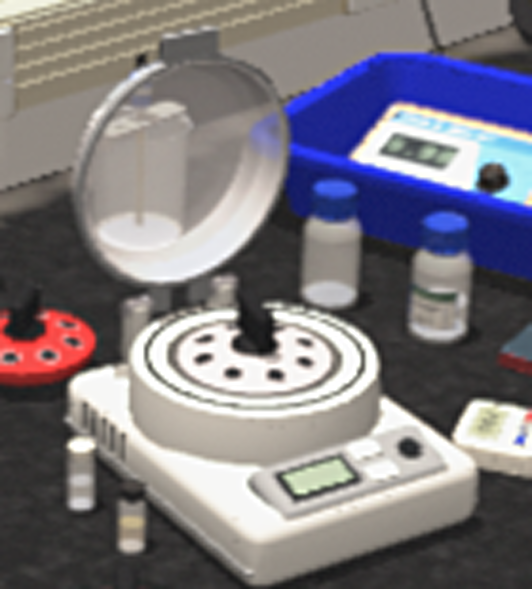

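Run:
```python
from h import *
f=grab_frame("top");g=grab_frame("scene")
im=cv2.cvtColor(f["image"],cv2.COLOR_RGB2GRAY)
# ring
S=6
c=cv2.resize(im[225:320,310:410],None,fx=S,fy=S,interpolation=cv2.INTER_CUBIC)
th=cv2.adaptiveThreshold(c,255,cv2.ADAPTIVE_THRESH_MEAN_C,cv2.THRESH_BINARY_INV,51,15)
cs,_=cv2.findContours(th,cv2.RETR_CCOMP,cv2.CHAIN_APPROX_NONE)
for k in cs:
    if len(k)<20: continue
    x,y,w,h=cv2.boundingRect(k)
    if 150<w<430 and 150<h<430 and .8<w/h<1.25:
        e=cv2.fitEllipse(k); u,v=e[0][0]/S+310-.42,e[0][1]/S+225-.42
        print("ell",u,v,e[1][0]/S,e[1][1]/S,onplane(f,u,v,85.5).round(1))
# holes & knob by dark
d=(c<90).astype(np.uint8)
n,l,st,ce=cv2.connectedComponentsWithStats(d)
cen=(359,270.7)
for i in range(1,n):
    u,v=ce[i]/S+np.array([310-.42,225-.42]); 
    if st[i,4]>60 and np.hypot(u-cen[0],v-cen[1])<27:
        print("dark",u.round(2),v.round(2),st[i,4]/S/S)
        if st[i,4]/36>40:
            ys,xs=np.where(l==i); 
            P=np.array([onplane(f,x/S+309.58,y/S+224.58,122)[:2] for x,y in zip(xs[::7],ys[::7])])
            w,V=np.linalg.eigh(np.cov(P.T)); print("knob",P.mean(0),np.sqrt(w)*np.sqrt(12),np.degrees(np.arctan2(V[1,1],V[0,1])))
        else: print("   hole",onplane(f,u,v,88).round(1))
# housing white mask min area rect
```

```text
ell 358.7422568766276 270.188891805013 58.88086954752604 59.55743408203125 [480.  -80.9  85.5]
ell 358.7283866373698 270.261889851888 55.53031921386719 55.82039896647135 [479.8 -80.9  85.5]
dark 353.44 256.9 3.5
   hole [512.5 -67.6  88. ]
dark 364.46 256.82 2.638888888888889
   hole [513.  -94.7  88. ]
dark 359.25 270.02 111.8611111111111
knob [479.41606672 -79.23050826] [20.86105305 30.23390003] 158.43603344566077
dark 372.3 264.8 2.8055555555555554
   hole [ 493.5 -114.1   88. ]
dark 372.18 275.97 3.5555555555555554
   hole [ 466.  -113.8   88. ]
dark 364.37 283.65 3.1666666666666665
   hole [447.1 -94.6  88. ]
dark 353.28 283.64 2.4166666666666665
   hole [446.9 -67.4  88. ]
```

Run:
```python
from h import *
f=grab_frame("top");g=grab_frame("scene")
def ov(fr,box,S,ang,name):
    x0,y0,x1,y1=box
    c=cv2.resize(fr["image"][y0:y1,x0:x1],None,fx=S,fy=S,interpolation=cv2.INTER_CUBIC)
    out=[c.copy()]
    for a in ang:
        a=np.radians(a); R=np.array([[np.cos(a),-np.sin(a)],[np.sin(a),np.cos(a)]])
        P=[]
        for p in [(22,7),(22,-7),(-22,-7),(-22,7)]:
            q=R@p+[480,-81]; u,v=proj(fr,[q[0],q[1],125]); P.append([(u-x0+.5)*S,(v-y0+.5)*S])
        d=c.copy(); cv2.polylines(d,[np.int32(P)],True,(0,255,0),1); out.append(d)
    cv2.imwrite(name,np.hstack(out)[:,:,::-1])
ov(f,(344,255,374,285),8,[-22.5,-12],"pics/k1.png")
ov(g,(335,218,380,258),6,[-22.5,-12],"pics/k2.png")
# housing: bright mask near centrifuge at z ~ top edges
hsv=cv2.cvtColor(f["image"],cv2.COLOR_RGB2HSV)
m=((hsv[...,2]>150)&(hsv[...,1]<60)).astype(np.uint8); m[:236]=0;m[330:]=0;m[:,:310]=0;m[:,400:]=0
n,l,st,ce=cv2.connectedComponentsWithStats(m); i=1+np.argmax(st[1:,4]); print(st[i])
k=max(cv2.findContours((l==i).astype(np.uint8),cv2.RETR_EXTERNAL,cv2.CHAIN_APPROX_NONE)[0],key=len)
r=cv2.minAreaRect(k); print(r); B=cv2.boxPoints(r); print([onplane(f,*b,60).round(0)[:2] for b in B])
```

```text
[ 314  236   86   93 5688]
((356.10833740234375, 276.3063659667969), (69.93315124511719, 95.24005889892578), 10.784297943115234)
[array([364.,  31.]), array([600., -12.]), array([ 568., -186.]), array([ 333., -140.])]
```

View pics/k1.png

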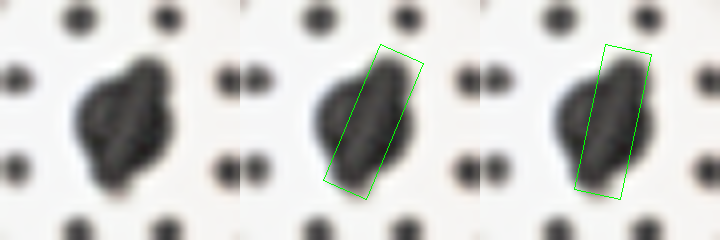

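View pics/k2.png

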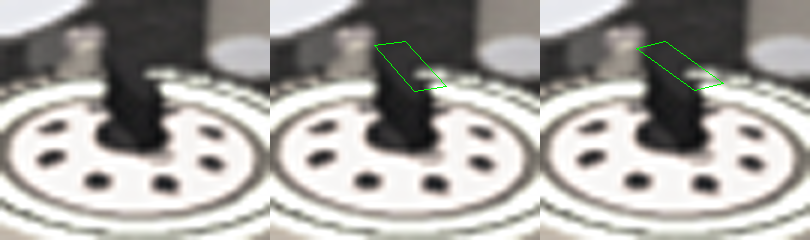

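The bar knob lies along about -22.5° in world axes and the rotor axis is at about (480, -81). The centrifuge's x axis points at -10.6°. The jaw axis is already about square to the bar, so I'll move over it at height.

Call:
{"fn": "drive_tool", "kwargs": {"series": [{"turn": [0, 0, 0], "delta_pos": [-0.039, -0.042, 0], "hand": 0.04}, {"turn": [0, 0, 0], "delta_pos": [-0.039, -0.042, 0], "hand": 0.04}, {"turn": [0, 0, 0], "delta_pos": [-0.039, -0.042, 0], "hand": 0.04}, {"turn": [0, 0, 0], "delta_pos": [-0.039, -0.042, 0], "hand": 0.04}, {"turn": [0, 0, 0], "delta_pos": [-0.039, -0.042, 0], "hand": 0.04}, {"turn": [0, 0, 0], "delta_pos": [-0.039, -0.042, 0], "hand": 0.04}, {"turn": [0, 0, 0], "delta_pos": [-0.039, -0.042, 0], "hand": 0.04}, {"turn": [0, 0, 0], "delta_pos": [-0.039, -0.042, 0], "hand": 0.04}, {"turn": [0, 0, 0], "delta_pos": [-0.039, -0.042, 0], "hand": 0.04}, {"turn": [0, 0, 0], "delta_pos": [-0.039, -0.042, 0], "hand": 0.04}]}}

```text
t: 1.65
tcp_pos: [444.5, 21.6, 303.6]
orientation: [0.002, 0.199, 0.98, 0.003]
wrist_force: [0.0, 1.1, 1.2]
grip_width: 40.3
```

```bash
cat > go.py <<'E'
import sys
from h import *
from scipy.spatial.transform import Rotation as Ro
def st():
    s=state(); q=s["orientation"]; R=Ro.from_quat([q[1],q[2],q[3],q[0]]); return s,R
def to(target):
    s,R=st(); d=R.inv().apply(np.array(target)-s["tcp_pos"]); 
    M=R.as_matrix()
    print("t",round(s["t"],2),"tcp",s["tcp_pos"].round(1),"yaxis",np.degrees(np.arctan2(M[1,1],M[0,1])).round(1),"z",M[:,2].round(3),"w",round(s["grip_width"],1),"F",s["wrist_force"].round(2),"M",s["moment"].round(3),"J7",s["joints"].round(2))
    print("delta tool mm",d.round(1)); return s,R,d
if __name__=="__main__": to([float(a) for a in sys.argv[1:4]])
E
python3 go.py 480 -81 230
```

```text
t 1.65 tcp [444.5  21.6 303.6] yaxis 67.0 z [ 0.005  0.005 -1.   ] w 40.3 F [0.03 1.14 1.2 ] M [ 0.035 -0.083  0.011] J7 [-0.08  0.22 -0.02  1.95  0.    0.96  1.06]
delta tool mm [-72.5 -81.   73.3]
```

Call:
{"fn": "drive_tool", "kwargs": {"series": [{"turn": [0, 0, 0], "delta_pos": [-0.036, -0.04, 0.018], "hand": 0.04}, {"turn": [0, 0, 0], "delta_pos": [-0.036, -0.04, 0.018], "hand": 0.04}, {"turn": [0, 0, 0], "delta_pos": [0, 0, 0.018], "hand": 0.04}, {"turn": [0, 0, 0], "delta_pos": [0, 0, 0.018], "hand": 0.04}, {"turn": [0, 0, 0], "delta_pos": [0, 0, 0], "hand": 0.04}]}}

```text
t: 2.28
tcp_pos: [482.5, -89.4, 230.6]
orientation: [0.005, 0.203, 0.979, 0.002]
wrist_force: [-0.1, -0.1, 0.2]
grip_width: 39.8
```

```bash
python3 go.py 480 -81 178
python3 - <<'E'
from h import *
g=grab_frame("scene");f=grab_frame("top")
cv2.imwrite("pics/s1.png",cv2.resize(g["image"][130:320,250:440],None,fx=3.1,fy=3.1,interpolation=cv2.INTER_CUBIC)[:,:,::-1])
cv2.imwrite("pics/t1.png",cv2.resize(f["image"][195:340,300:440],None,fx=4,fy=4,interpolation=cv2.INTER_CUBIC)[:,:,::-1])
E
```

```text
t 2.27 tcp [482.5 -89.4 230.6] yaxis 66.5 z [ 0.01   0.002 -1.   ] w 39.8 F [-0.09 -0.13  0.23] M [-0.011 -0.043 -0.02 ] J7 [ 0.11  0.38  0.03  1.96 -0.02  0.8   1.32]
delta tool mm [ 6.1  6.4 52.6]
```

View pics/s1.png

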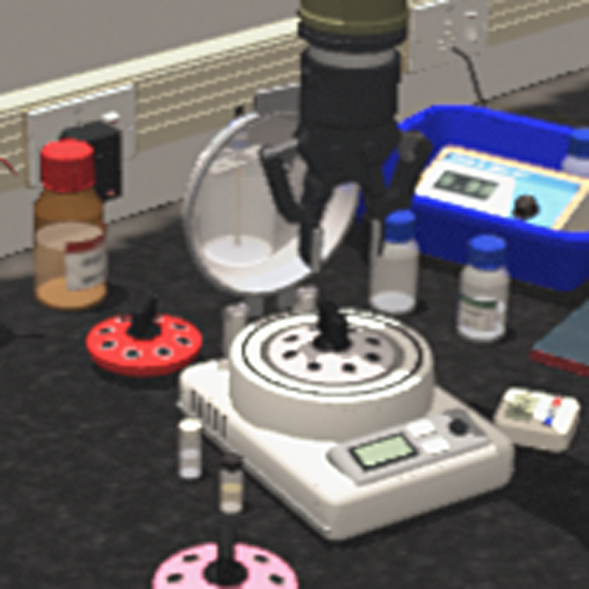

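View pics/t1.png

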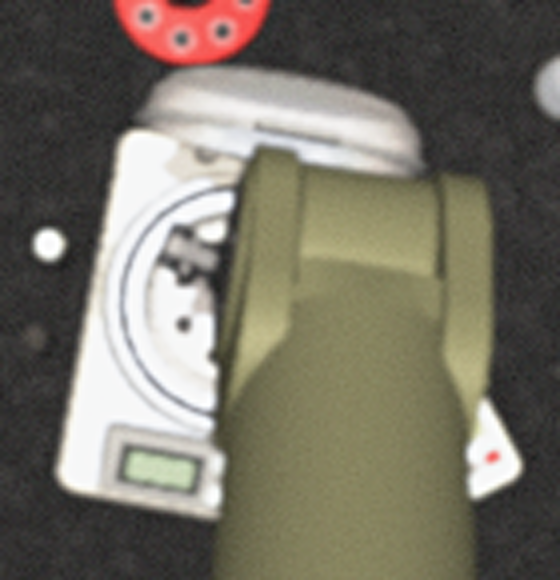

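Call:
{"fn": "drive_tool", "kwargs": {"series": [{"turn": [0.2, 0.5, -1], "delta_pos": [0.006, 0.0065, 0.01], "hand": 0.04}, {"turn": [0, 0, 0], "delta_pos": [0, 0, 0.012], "hand": 0.04}, {"turn": [0, 0, 0], "delta_pos": [0, 0, 0], "hand": 0.04}]}}

```text
t: 2.75
tcp_pos: [480.9, -79.1, 209.9]
orientation: [0.002, 0.193, 0.981, 0.002]
wrist_force: [-0.1, -0.5, 0.5]
grip_width: 40.1
```

```bash
python3 go.py 480 -81 176; python3 -c "
from station import *;print(tip_reach() if callable(tip_reach) else tip_reach)"
```

```text
t 2.75 tcp [480.9 -79.1 209.9] yaxis 67.8 z [ 0.005  0.003 -1.   ] w 40.1 F [-0.12 -0.48  0.48] M [ 0.009  0.037 -0.001] J7 [ 0.1   0.4   0.02  1.99 -0.02  0.74  1.31]
delta tool mm [ 0.2 -2.3 33.9]
72.6
```

Call:
{"fn": "drive_tool", "kwargs": {"series": [{"turn": [0, 0, 0], "delta_pos": [0, -0.002, 0.01], "hand": 0.04}, {"turn": [0, 0, 0], "delta_pos": [0, 0, 0.01], "hand": 0.04}, {"turn": [0, 0, 0], "delta_pos": [0, 0, 0.008], "hand": 0.04}, {"turn": [0, 0, 0], "delta_pos": [0, 0, 0.005], "hand": 0.04}, {"turn": [0, 0, 0], "delta_pos": [0, 0, 0], "hand": 0.04}]}}

```text
t: 3.38
tcp_pos: [480.3, -81.2, 174.4]
orientation: [0.002, 0.193, 0.981, 0.002]
wrist_force: [0.1, -0.0, -0.3]
grip_width: 39.8
```

```bash
python3 go.py 480 -81 176;  python3 - <<'E'
from h import *
g=grab_frame("scene")
cv2.imwrite("pics/s2.png",cv2.resize(g["image"][170:290,290:430],None,fx=5,fy=5,interpolation=cv2.INTER_CUBIC)[:,:,::-1])
E
```

```text
t 3.38 tcp [480.3 -81.2 174.4] yaxis 67.7 z [ 0.005  0.002 -1.   ] w 39.8 F [ 0.07 -0.03 -0.29] M [ 0.062  0.025 -0.02 ] J7 [ 0.11  0.45  0.02  2.03 -0.02  0.65  1.32]
delta tool mm [ 0.3  0.1 -1.6]
```

View pics/s2.png

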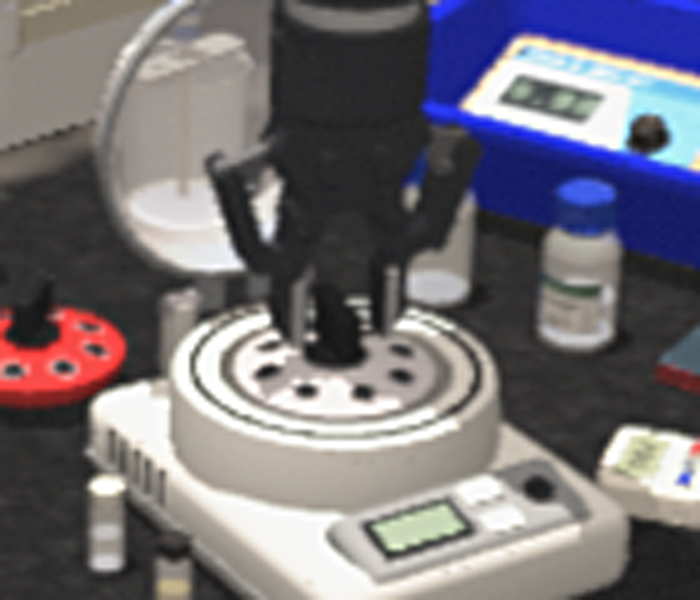

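Call:
{"fn": "drive_tool", "kwargs": {"grip_force": 20, "series": [{"turn": [0, 0, 0], "delta_pos": [0, 0, -0.001], "hand": 0.028}, {"turn": [0, 0, 0], "delta_pos": [0, 0, 0], "hand": 0.022}, {"turn": [0, 0, 0], "delta_pos": [0, 0, 0], "hand": 0.0175}, {"turn": [0, 0, 0], "delta_pos": [0, 0, 0], "hand": 0.0175}, {"turn": [0, 0, 0], "delta_pos": [0, 0, 0], "hand": 0.0175}]}}

```text
t: 4.05
tcp_pos: [480.8, -81.2, 176.5]
orientation: [0.003, 0.193, 0.981, 0.002]
wrist_force: [0.1, -0.1, 0.6]
grip_width: 17.4
```

```bash
python3 go.py 480 -81 176
```

```text
t 4.05 tcp [480.8 -81.2 176.5] yaxis 67.7 z [ 0.007  0.002 -1.   ] w 17.4 F [ 0.09 -0.11  0.6 ] M [-0.032 -0.028  0.031] J7 [ 0.11  0.45  0.02  2.03 -0.02  0.65  1.32]
delta tool mm [ 0.9 -0.1  0.5]
```

Call:
{"fn": "drive_tool", "kwargs": {"series": [{"turn": [0, 0, -3], "delta_pos": [0, 0, 0], "hand": 0.0175}, {"turn": [0, 0, -3], "delta_pos": [0, 0, 0], "hand": 0.0175}, {"turn": [0, 0, -2], "delta_pos": [0, 0, 0], "hand": 0.0175}, {"turn": [0, 0, -2], "delta_pos": [0, 0, 0], "hand": 0.0175}]}}

```text
t: 4.55
tcp_pos: [480.4, -81.6, 176.5]
orientation: [0.003, 0.104, 0.995, 0.001]
wrist_force: [-0.9, -1.0, 0.6]
grip_width: 17.3
```

```bash
python3 go.py 480 -81 176;  python3 - <<'E'
from h import *
g=grab_frame("scene")
cv2.imwrite("pics/s3.png",cv2.resize(g["image"][200:270,310:410],None,fx=7,fy=7,interpolation=cv2.INTER_CUBIC)[:,:,::-1])
E
```

```text
t 4.55 tcp [480.4 -81.6 176.5] yaxis 78.0 z [ 0.006  0.002 -1.   ] w 17.3 F [-0.87 -1.02  0.64] M [-0.233  0.138 -0.086] J7 [ 0.14  0.45 -0.03  2.03  0.02  0.66  1.46]
delta tool mm [0.5 0.5 0.5]
```

View pics/s3.png

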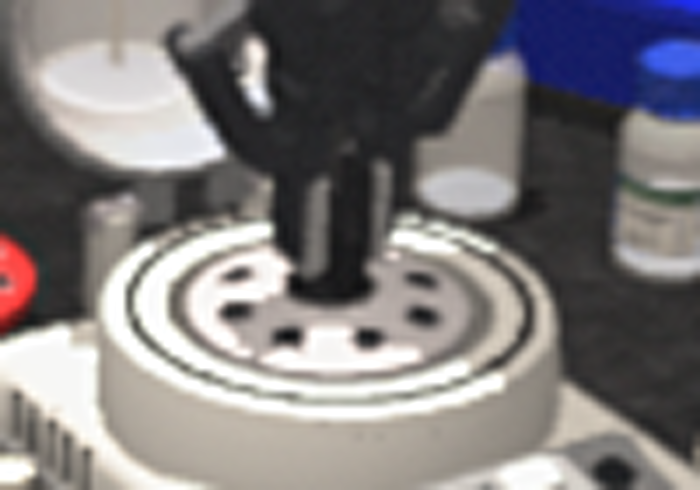

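The forks now bear on the knob, with drag at about 0.09 N·m. I'll go on slowly and check each time.

Call:
{"fn": "drive_tool", "kwargs": {"series": [{"turn": [0, 0, -2], "delta_pos": [0, 0, 0], "hand": 0.0175}, {"turn": [0, 0, -2], "delta_pos": [0, 0, 0], "hand": 0.0175}, {"turn": [0, 0, -2], "delta_pos": [0, 0, 0], "hand": 0.0175}]}}

```text
t: 4.97
tcp_pos: [480.6, -81.8, 176.6]
orientation: [0.003, 0.048, 0.999, 0.001]
wrist_force: [-0.5, -1.1, -0.5]
grip_width: 17.3
```

```bash
cat > look.py <<'E'
import sys
from h import *
from go import to
to([480,-81,176])
g=grab_frame("scene"); im=g["image"]
S=8
cv2.imwrite(sys.argv[1],cv2.resize(im[200:270,310:405],None,fx=S,fy=S,interpolation=cv2.INTER_CUBIC)[:,:,::-1])
c=cv2.cvtColor(cv2.resize(im[225:255,326:390],None,fx=S,fy=S,interpolation=cv2.INTER_CUBIC),cv2.COLOR_RGB2GRAY)
th=cv2.adaptiveThreshold(c,255,cv2.ADAPTIVE_THRESH_MEAN_C,cv2.THRESH_BINARY_INV,61,25)
n,l,st,ce=cv2.connectedComponentsWithStats(th)
for i in range(1,n):
    a=st[i,4]/S/S
    if 2<a<18 and st[i,2]/S<8:
        u,v=ce[i]/S+[326-.44,225-.44]; out=[]
        for z in(89,83):
            X=onplane(g,u,v,z)-[480,-81,0]; out+=[np.hypot(*X[:2]).round(1),np.degrees(np.arctan2(X[1],X[0])).round(1)]
        print(round(u,2),round(v,2),round(a,1),out)
E
python3 look.py pics/s4.png
```

```text
t 4.97 tcp [480.6 -81.8 176.6] yaxis 84.5 z [ 0.007  0.001 -1.   ] w 17.3 F [-0.5  -1.09 -0.46] M [-0.219 -0.018 -0.074] J7 [ 0.17  0.45 -0.07  2.03  0.04  0.66  1.55]
delta tool mm [0.7 0.7 0.6]
326.8 226.2 5.0 [np.float64(113.6), np.float64(-0.1), np.float64(123.1), np.float64(-4.0)]
358.16 232.9 7.5 [np.float64(48.2), np.float64(-47.0), np.float64(60.3), np.float64(-46.7)]
335.45 233.67 4.0 [np.float64(68.1), np.float64(10.0), np.float64(75.9), np.float64(2.7)]
326.1 236.08 2.2 [np.float64(82.1), np.float64(28.2), np.float64(86.8), np.float64(20.9)]
342.69 239.52 9.4 [np.float64(37.3), np.float64(32.4), np.float64(41.6), np.float64(16.6)]
370.48 243.95 11.3 [np.float64(34.0), np.float64(-152.3), np.float64(32.9), np.float64(-132.5)]
344.05 244.75 13.6 [np.float64(37.6), np.float64(76.4), np.float64(33.3), np.float64(59.2)]
363.66 247.48 14.2 [np.float64(33.9), np.float64(162.8), np.float64(24.6), np.float64(175.7)]
352.3 247.9 14.3 [np.float64(36.3), np.float64(116.3), np.float64(25.9), np.float64(108.2)]
```

View pics/s4.png

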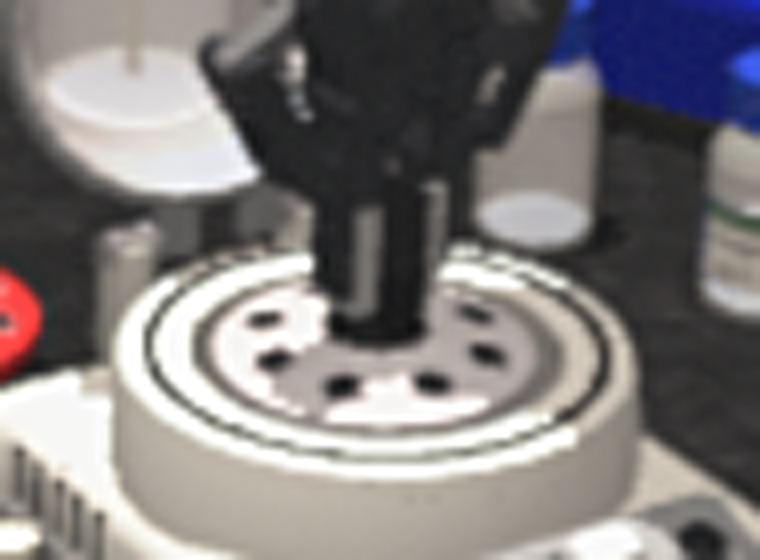

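The holes have turned about 7° and are still at unseated height.

Call:
{"fn": "drive_tool", "kwargs": {"series": [{"turn": [0, 0, -2], "delta_pos": [0, 0, 0], "hand": 0.0175}, {"turn": [0, 0, -2], "delta_pos": [0, 0, 0], "hand": 0.0175}, {"turn": [0, 0, -2], "delta_pos": [0, 0, 0], "hand": 0.0175}]}}

```text
t: 5.4
tcp_pos: [480.8, -81.7, 176.6]
orientation: [0.004, -0.008, 1.0, 0.001]
wrist_force: [0.1, -0.0, -0.8]
grip_width: 17.4
```

```bash
sed -i 's/2<a<18 and/6<a<18 and v0(ce[i])and/; s/^S=8/S=8\nv0=lambda c:c[1]\/8>12/' look.py; python3 look.py pics/s5.png
```

```text
t 5.4 tcp [480.8 -81.7 176.6] yaxis 91.0 z [ 0.007  0.002 -1.   ] w 17.4 F [ 0.12 -0.05 -0.75] M [-0.141  0.03  -0.106] J7 [ 0.19  0.45 -0.1   2.03  0.07  0.66  1.63]
delta tool mm [0.8 0.7 0.6]
387.57 239.1 11.2 [np.float64(77.8), np.float64(-120.4), np.float64(82.2), np.float64(-112.6)]
342.32 240.21 10.4 [np.float64(37.4), np.float64(38.4), np.float64(40.7), np.float64(21.9)]
370.54 243.14 10.9 [np.float64(33.2), np.float64(-145.0), np.float64(33.5), np.float64(-125.1)]
344.83 245.34 14.4 [np.float64(37.6), np.float64(81.8), np.float64(32.2), np.float64(65.1)]
364.85 247.17 14.5 [np.float64(33.8), np.float64(168.6), np.float64(25.3), np.float64(-176.5)]
353.83 248.12 14.9 [np.float64(36.1), np.float64(122.3), np.float64(25.2), np.float64(116.7)]
```

Call:
{"fn": "drive_tool", "kwargs": {"series": [{"turn": [0, 0, -2], "delta_pos": [0, 0, 0], "hand": 0.0175}, {"turn": [0, 0, -2], "delta_pos": [0, 0, 0], "hand": 0.0175}, {"turn": [0, 0, -2], "delta_pos": [0, 0, 0], "hand": 0.0175}]}}

```text
t: 5.82
tcp_pos: [480.8, -81.6, 176.5]
orientation: [0.004, -0.065, 0.998, 0.001]
wrist_force: [-0.2, -1.4, 0.2]
grip_width: 17.5
```

```bash
python3 look.py pics/s6.png
```

```text
t 5.83 tcp [480.8 -81.6 176.5] yaxis 97.5 z [ 0.007  0.002 -1.   ] w 17.5 F [-0.24 -1.41  0.21] M [-0.078  0.054 -0.093] J7 [ 0.21  0.45 -0.13  2.03  0.09  0.66  1.72]
delta tool mm [0.7 0.7 0.5]
341.82 240.93 10.4 [np.float64(38.3), np.float64(44.6), np.float64(40.3), np.float64(27.8)]
370.77 242.52 10.1 [np.float64(33.4), np.float64(-139.2), np.float64(34.9), np.float64(-119.7)]
345.73 245.88 13.5 [np.float64(37.5), np.float64(87.2), np.float64(31.2), np.float64(71.2)]
365.89 246.88 15.3 [np.float64(33.9), np.float64(173.8), np.float64(26.3), np.float64(-170.0)]
355.35 248.32 14.9 [np.float64(36.2), np.float64(128.3), np.float64(25.0), np.float64(125.3)]
```

Call:
{"fn": "drive_tool", "kwargs": {"series": [{"turn": [0, 0, -2], "delta_pos": [0, 0, 0], "hand": 0.0175}, {"turn": [0, 0, -2], "delta_pos": [0, 0, 0], "hand": 0.0175}, {"turn": [0, 0, -2], "delta_pos": [0, 0, 0], "hand": 0.0175}]}}

```text
t: 6.25
tcp_pos: [480.8, -81.6, 176.5]
orientation: [0.004, -0.121, 0.993, 0.0]
wrist_force: [-0.7, -0.6, 0.1]
grip_width: 17.3
```

```bash
python3 look.py pics/s7.png
```

```text
t 6.25 tcp [480.8 -81.6 176.5] yaxis 103.9 z [ 0.007  0.002 -1.   ] w 17.3 F [-0.66 -0.57  0.08] M [-0.108  0.048 -0.043] J7 [ 0.24  0.45 -0.17  2.03  0.11  0.66  1.81]
delta tool mm [0.6 0.8 0.5]
387.51 239.01 11.5 [np.float64(77.8), np.float64(-120.1), np.float64(82.3), np.float64(-112.3)]
345.44 237.12 6.4 [np.float64(37.1), np.float64(8.8), np.float64(45.2), np.float64(-3.2)]
341.88 241.72 10.7 [np.float64(38.2), np.float64(50.9), np.float64(39.0), np.float64(33.7)]
370.57 241.72 10.2 [np.float64(32.9), np.float64(-131.8), np.float64(35.8), np.float64(-112.9)]
346.88 246.47 14.2 [np.float64(37.5), np.float64(93.4), np.float64(30.1), np.float64(78.6)]
367.01 246.61 15.0 [np.float64(34.5), np.float64(179.0), np.float64(27.7), np.float64(-164.0)]
357.11 248.36 15.1 [np.float64(35.8), np.float64(135.0), np.float64(24.5), np.float64(135.2)]
```

Call:
{"fn": "drive_tool", "kwargs": {"series": [{"turn": [0, 0, -2], "delta_pos": [0, 0, 0], "hand": 0.0175}, {"turn": [0, 0, -2], "delta_pos": [0, 0, 0], "hand": 0.0175}, {"turn": [0, 0, -2], "delta_pos": [0, 0, 0], "hand": 0.0175}]}}

```text
t: 6.68
tcp_pos: [480.7, -81.6, 176.5]
orientation: [0.004, -0.177, 0.984, 0.0]
wrist_force: [-0.3, -0.4, 0.2]
grip_width: 17.7
```

```bash
python3 look.py pics/s8.png
```

```text
t 6.67 tcp [480.7 -81.6 176.5] yaxis 110.4 z [ 0.007  0.002 -1.   ] w 17.7 F [-0.26 -0.41  0.18] M [-0.093  0.027 -0.159] J7 [ 0.26  0.45 -0.2   2.03  0.14  0.66  1.9 ]
delta tool mm [0.5 0.8 0.5]
387.55 239.03 11.7 [np.float64(77.8), np.float64(-120.2), np.float64(82.3), np.float64(-112.4)]
370.48 240.93 9.5 [np.float64(33.2), np.float64(-124.4), np.float64(37.5), np.float64(-106.7)]
341.9 242.47 10.9 [np.float64(38.6), np.float64(56.9), np.float64(38.2), np.float64(39.6)]
368.08 246.05 14.0 [np.float64(34.3), np.float64(-174.2), np.float64(28.8), np.float64(-155.8)]
348.21 246.99 14.7 [np.float64(37.4), np.float64(99.6), np.float64(29.0), np.float64(86.3)]
358.9 248.36 14.7 [np.float64(35.8), np.float64(142.0), np.float64(24.6), np.float64(145.5)]
```

Call:
{"fn": "drive_tool", "kwargs": {"series": [{"turn": [0, 0, -2], "delta_pos": [0, 0, 0], "hand": 0.0175}, {"turn": [0, 0, -2], "delta_pos": [0, 0, 0], "hand": 0.0175}, {"turn": [0, 0, -2], "delta_pos": [0, 0, 0], "hand": 0.0175}]}}

```text
t: 7.1
tcp_pos: [480.7, -81.6, 176.5]
orientation: [0.004, -0.233, 0.973, -0.0]
wrist_force: [-0.7, 0.2, 0.1]
grip_width: 17.7
```

```bash
python3 look.py pics/s9.png
```

```text
t 7.1 tcp [480.7 -81.6 176.5] yaxis 116.9 z [ 0.007  0.001 -1.   ] w 17.7 F [-0.66  0.22  0.09] M [-0.134  0.042 -0.08 ] J7 [ 0.28  0.45 -0.23  2.03  0.16  0.67  1.99]
delta tool mm [0.4 0.9 0.5]
387.55 239.05 11.5 [np.float64(77.8), np.float64(-120.2), np.float64(82.3), np.float64(-112.4)]
343.61 238.27 8.0 [np.float64(37.5), np.float64(21.1), np.float64(43.8), np.float64(7.1)]
369.95 240.25 8.7 [np.float64(32.8), np.float64(-117.8), np.float64(38.2), np.float64(-101.0)]
342.27 243.25 11.7 [np.float64(38.6), np.float64(63.1), np.float64(37.0), np.float64(45.7)]
368.96 245.4 12.4 [np.float64(34.0), np.float64(-167.2), np.float64(29.8), np.float64(-147.9)]
349.29 247.48 13.3 [np.float64(37.9), np.float64(105.0), np.float64(28.7), np.float64(93.5)]
360.38 248.29 14.8 [np.float64(35.7), np.float64(147.8), np.float64(24.9), np.float64(153.9)]
```

Call:
{"fn": "drive_tool", "kwargs": {"series": [{"turn": [0, 0, -2], "delta_pos": [0, 0, 0], "hand": 0.0175}, {"turn": [0, 0, -2], "delta_pos": [0, 0, 0], "hand": 0.0175}, {"turn": [0, 0, -2], "delta_pos": [0, 0, 0], "hand": 0.0175}]}}

```text
t: 7.52
tcp_pos: [480.7, -81.7, 176.5]
orientation: [0.003, -0.287, 0.958, -0.0]
wrist_force: [-1.1, 0.5, 0.1]
grip_width: 17.6
```

```bash
python3 look.py pics/s10.png
```

```text
t 7.53 tcp [480.7 -81.7 176.5] yaxis 123.4 z [ 0.007  0.001 -1.   ] w 17.6 F [-1.1   0.52  0.13] M [-0.124  0.078 -0.104] J7 [ 0.31  0.46 -0.27  2.03  0.18  0.67  2.08]
delta tool mm [0.2 0.9 0.5]
387.61 239.15 11.1 [np.float64(77.8), np.float64(-120.6), np.float64(82.2), np.float64(-112.8)]
343.05 238.82 9.2 [np.float64(37.6), np.float64(26.4), np.float64(43.0), np.float64(11.5)]
369.33 239.51 8.3 [np.float64(32.8), np.float64(-110.5), np.float64(39.4), np.float64(-94.9)]
342.73 244.04 11.8 [np.float64(38.9), np.float64(69.5), np.float64(36.0), np.float64(52.4)]
369.64 244.75 11.9 [np.float64(33.7), np.float64(-160.5), np.float64(30.9), np.float64(-140.7)]
350.91 247.9 13.9 [np.float64(37.8), np.float64(111.6), np.float64(27.8), np.float64(102.2)]
361.79 248.19 14.8 [np.float64(35.9), np.float64(153.4), np.float64(25.5), np.float64(161.9)]
```

Call:
{"fn": "drive_tool", "kwargs": {"series": [{"turn": [0, 0, -2], "delta_pos": [0, 0, 0], "hand": 0.0175}, {"turn": [0, 0, -2], "delta_pos": [0, 0, 0], "hand": 0.0175}, {"turn": [0, 0, -2], "delta_pos": [0, 0, 0], "hand": 0.0175}]}}

```text
t: 7.95
tcp_pos: [480.8, -81.6, 176.6]
orientation: [0.003, -0.341, 0.94, -0.001]
wrist_force: [0.4, -0.4, -0.1]
grip_width: 17.3
```

```bash
python3 look.py pics/s11.png
```

```text
t 7.95 tcp [480.8 -81.6 176.6] yaxis 129.9 z [ 0.007  0.001 -1.   ] w 17.3 F [ 0.4  -0.36 -0.11] M [-0.098  0.037 -0.088] J7 [ 0.33  0.46 -0.3   2.03  0.21  0.67  2.17]
delta tool mm [0.2 1.  0.6]
387.55 239.04 11.2 [np.float64(77.8), np.float64(-120.2), np.float64(82.3), np.float64(-112.4)]
368.77 238.82 7.9 [np.float64(33.3), np.float64(-103.8), np.float64(40.9), np.float64(-89.7)]
342.31 239.64 9.5 [np.float64(38.0), np.float64(33.7), np.float64(42.1), np.float64(18.0)]
370.1 243.99 12.0 [np.float64(33.2), np.float64(-153.3), np.float64(31.9), np.float64(-133.0)]
343.53 244.77 11.9 [np.float64(38.8), np.float64(75.7), np.float64(34.6), np.float64(59.0)]
363.28 247.83 13.9 [np.float64(35.2), np.float64(160.1), np.float64(25.5), np.float64(171.4)]
352.77 248.12 15.1 [np.float64(37.0), np.float64(118.6), np.float64(26.3), np.float64(111.5)]
```

Call:
{"fn": "drive_tool", "kwargs": {"series": [{"turn": [0, 0, -2], "delta_pos": [0, 0, 0], "hand": 0.0175}, {"turn": [0, 0, -2], "delta_pos": [0, 0, 0], "hand": 0.0175}, {"turn": [0, 0, -2], "delta_pos": [0, 0, 0], "hand": 0.0175}]}}

```text
t: 8.38
tcp_pos: [480.7, -81.4, 176.5]
orientation: [0.003, -0.394, 0.919, -0.001]
wrist_force: [0.7, 0.8, -1.5]
grip_width: 17.3
```

```bash
python3 look.py pics/s12.png
```

```text
t 8.38 tcp [480.7 -81.4 176.5] yaxis 136.4 z [ 0.007  0.002 -1.   ] w 17.3 F [ 0.69  0.79 -1.47] M [ 0.107 -0.022 -0.071] J7 [ 0.35  0.46 -0.33  2.03  0.23  0.68  2.25]
delta tool mm [0.2 0.8 0.4]
387.6 239.09 11.3 [np.float64(77.9), np.float64(-120.4), np.float64(82.3), np.float64(-112.6)]
341.97 240.66 9.9 [np.float64(38.0), np.float64(42.3), np.float64(40.5), np.float64(25.6)]
370.5 243.31 10.9 [np.float64(33.2), np.float64(-146.6), np.float64(33.3), np.float64(-126.6)]
344.52 245.64 12.2 [np.float64(39.1), np.float64(83.1), np.float64(33.5), np.float64(67.4)]
364.78 247.55 13.3 [np.float64(35.4), np.float64(166.6), np.float64(26.6), np.float64(180.0)]
354.0 248.47 13.1 [np.float64(37.8), np.float64(123.6), np.float64(26.8), np.float64(118.8)]
```

The vertical wrist force has changed, to -1.5 N. I'll hold still for a moment and look.

Call:
{"fn": "drive_tool", "kwargs": {"series": [{"turn": [0, 0, 0], "delta_pos": [0, 0, 0], "hand": 0.0175}, {"turn": [0, 0, 0], "delta_pos": [0, 0, 0], "hand": 0.0175}]}}

```text
t: 8.68
tcp_pos: [480.9, -81.4, 176.4]
orientation: [0.004, -0.395, 0.919, -0.001]
wrist_force: [0.1, 1.9, -0.8]
grip_width: 17.8
```

```bash
python3 look.py pics/s13.png
```

```text
t 8.68 tcp [480.9 -81.4 176.4] yaxis 136.5 z [ 0.007  0.002 -1.   ] w 17.8 F [ 0.12  1.91 -0.85] M [ 0.052 -0.071  0.001] J7 [ 0.35  0.46 -0.33  2.03  0.23  0.68  2.26]
delta tool mm [0.4 0.9 0.4]
387.59 239.12 11.1 [np.float64(77.8), np.float64(-120.5), np.float64(82.2), np.float64(-112.7)]
341.95 240.75 9.7 [np.float64(38.0), np.float64(43.0), np.float64(40.4), np.float64(26.3)]
370.49 243.17 10.8 [np.float64(33.1), np.float64(-145.4), np.float64(33.4), np.float64(-125.3)]
344.51 245.78 12.2 [np.float64(39.6), np.float64(84.0), np.float64(33.8), np.float64(68.6)]
364.75 247.52 13.2 [np.float64(35.2), np.float64(166.6), np.float64(26.4), np.float64(-179.9)]
353.87 248.46 12.6 [np.float64(37.8), np.float64(123.1), np.float64(26.9), np.float64(118.2)]
```

View pics/s13.png

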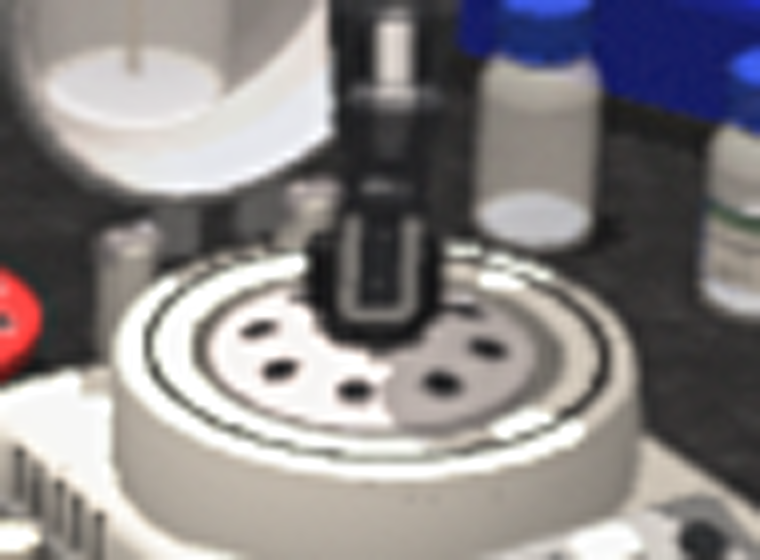

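The moment has fallen to 0 and the rotor is pulling down on the fingers, so it's probably hanging by friction over the seat. I'll loosen the fork a little to let it drop.

Call:
{"fn": "drive_tool", "kwargs": {"series": [{"turn": [0, 0, 0], "delta_pos": [0, 0, 0], "hand": 0.022}, {"turn": [0, 0, 0], "delta_pos": [0, 0, 0], "hand": 0.022}, {"turn": [0, 0, 0], "delta_pos": [0, 0, 0], "hand": 0.022}]}}

```text
t: 9.1
tcp_pos: [480.8, -81.4, 176.5]
orientation: [0.004, -0.395, 0.919, -0.001]
wrist_force: [0.2, -0.5, -0.1]
grip_width: 22.4
```

```bash
python3 look.py pics/s14.png
```

```text
t 9.1 tcp [480.8 -81.4 176.5] yaxis 136.5 z [ 0.007  0.001 -1.   ] w 22.4 F [ 0.15 -0.52 -0.11] M [ 0.079  0.026 -0.018] J7 [ 0.35  0.46 -0.33  2.03  0.23  0.68  2.26]
delta tool mm [0.3 0.9 0.5]
387.57 239.09 11.2 [np.float64(77.8), np.float64(-120.4), np.float64(82.2), np.float64(-112.6)]
341.81 240.87 9.4 [np.float64(38.3), np.float64(44.0), np.float64(40.5), np.float64(27.3)]
370.41 243.11 11.1 [np.float64(32.9), np.float64(-144.9), np.float64(33.3), np.float64(-124.7)]
344.37 245.85 13.1 [np.float64(40.1), np.float64(84.1), np.float64(34.3), np.float64(69.0)]
364.56 247.27 13.5 [np.float64(33.9), np.float64(167.1), np.float64(25.2), np.float64(-178.6)]
353.9 248.36 12.5 [np.float64(37.3), np.float64(123.0), np.float64(26.3), np.float64(118.0)]
```

View pics/s14.png

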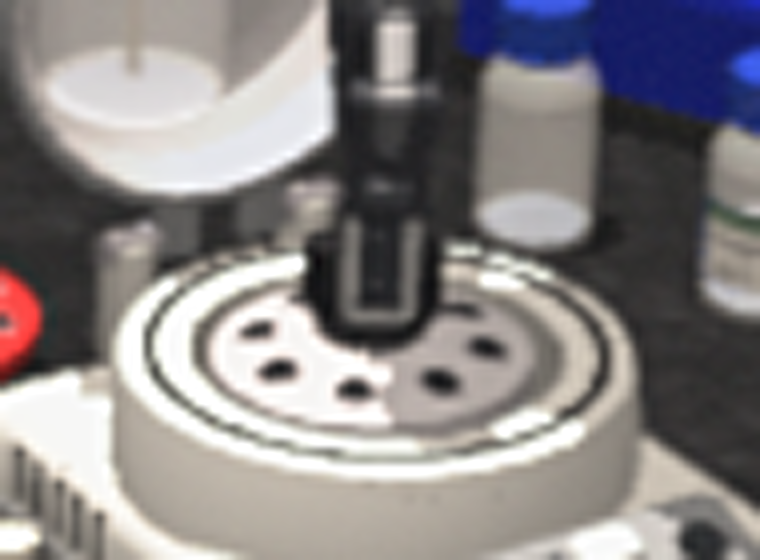

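There's no clear sink yet, since I'd expect about 2.7 px. The drag has released though, so I'll re-close the fork loosely and go on more finely.

Call:
{"fn": "drive_tool", "kwargs": {"series": [{"turn": [0, 0, 0], "delta_pos": [0, 0, 0], "hand": 0.018}, {"turn": [0, 0, -1.5], "delta_pos": [0, 0, 0], "hand": 0.018}, {"turn": [0, 0, -1.5], "delta_pos": [0, 0, 0], "hand": 0.018}, {"turn": [0, 0, 0], "delta_pos": [0, 0, 0], "hand": 0.018}]}}

```text
t: 9.65
tcp_pos: [480.9, -81.4, 176.5]
orientation: [0.004, -0.42, 0.907, -0.001]
wrist_force: [0.1, 0.5, 0.2]
grip_width: 18.1
```

```bash
python3 look.py pics/s15.png
```

```text
t 9.65 tcp [480.9 -81.4 176.5] yaxis 139.7 z [ 0.007  0.001 -1.   ] w 18.1 F [0.13 0.54 0.19] M [ 0.     0.002 -0.039] J7 [ 0.36  0.46 -0.35  2.03  0.24  0.68  2.3 ]
delta tool mm [0.3 0.9 0.5]
387.58 239.13 11.4 [np.float64(77.7), np.float64(-120.6), np.float64(82.2), np.float64(-112.7)]
342.02 243.57 10.6 [np.float64(39.7), np.float64(65.3), np.float64(37.6), np.float64(48.5)]
370.61 243.92 9.8 [np.float64(34.3), np.float64(-151.8), np.float64(33.2), np.float64(-132.2)]
346.89 248.26 13.5 [np.float64(44.7), np.float64(101.5), np.float64(35.9), np.float64(91.4)]
367.52 248.54 12.7 [np.float64(42.9), np.float64(170.9), np.float64(34.6), np.float64(-177.6)]
357.85 250.32 14.2 [np.float64(45.8), np.float64(137.4), np.float64(34.6), np.float64(138.4)]
```

The holes now fit z = 83 mm, with radii of about 35 and evenly spaced 45° angles. So the rotor has sunk 6 mm. I'll open the fork and check.

Call:
{"fn": "drive_tool", "kwargs": {"series": [{"turn": [0, 0, 0], "delta_pos": [0, 0, 0], "hand": 0.03}, {"turn": [0, 0, 0], "delta_pos": [0, 0, 0], "hand": 0.045}, {"turn": [0, 0, 0], "delta_pos": [0, 0, 0], "hand": 0.045}]}}

```text
t: 10.07
tcp_pos: [480.9, -81.5, 176.6]
orientation: [0.004, -0.42, 0.907, -0.001]
wrist_force: [1.0, 0.8, 0.5]
grip_width: 45.2
```

```bash
python3 look.py pics/s16.png
```

```text
t 10.07 tcp [480.9 -81.5 176.6] yaxis 139.7 z [ 0.007  0.001 -1.   ] w 45.2 F [1.04 0.83 0.46] M [-0.025 -0.01   0.037] J7 [ 0.36  0.46 -0.35  2.03  0.24  0.68  2.3 ]
delta tool mm [0.2 0.9 0.6]
387.57 239.06 11.4 [np.float64(77.8), np.float64(-120.3), np.float64(82.3), np.float64(-112.4)]
370.63 243.75 10.0 [np.float64(34.1), np.float64(-150.3), np.float64(33.3), np.float64(-130.6)]
342.04 244.08 11.4 [np.float64(40.6), np.float64(68.9), np.float64(37.7), np.float64(52.6)]
367.64 248.65 12.9 [np.float64(43.5), np.float64(170.8), np.float64(35.2), np.float64(-177.9)]
346.98 248.84 13.4 [np.float64(47.1), np.float64(103.8), np.float64(38.0), np.float64(94.8)]
357.8 250.45 15.2 [np.float64(46.5), np.float64(137.3), np.float64(35.3), np.float64(138.1)]
```

View pics/s16.png

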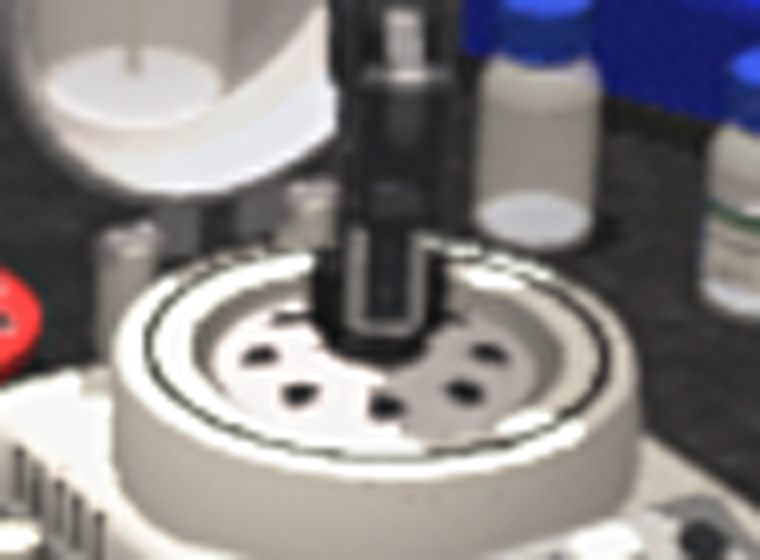

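The view shows the rotor level and deep in the bowl, so it is seated. Next I lift clear, turn the wrist back and close the fingers.

Call:
{"fn": "drive_tool", "kwargs": {"series": [{"turn": [0, 0, 0], "delta_pos": [0, 0, -0.01], "hand": 0.045}, {"turn": [0, 0, 0], "delta_pos": [0, 0, -0.02], "hand": 0.045}, {"turn": [0, 0, 0], "delta_pos": [0, 0, -0.03], "hand": 0.045}, {"turn": [0, 0, 10], "delta_pos": [0, 0, -0.04], "hand": 0.045}, {"turn": [0, 0, 10], "delta_pos": [0, 0, -0.04], "hand": 0.0}, {"turn": [0, 0, 10], "delta_pos": [0, 0, -0.04], "hand": 0.0}, {"turn": [0, 0, 10], "delta_pos": [0, 0, -0.03], "hand": 0.0}, {"turn": [0, 0, 10], "delta_pos": [0, 0, 0], "hand": 0.0}, {"turn": [0, 0, 10], "delta_pos": [0, 0, 0], "hand": 0.0}, {"turn": [0, 0, 0], "delta_pos": [0, 0, 0], "hand": 0.0}]}}

```text
t: 11.38
tcp_pos: [477.8, -80.5, 400.8]
orientation: [0.006, 0.104, 0.995, 0.002]
wrist_force: [-0.1, -0.1, -0.2]
grip_width: 0.2
```

```bash
python3 look.py pics/s17.png
python3 - <<'E'
from h import *
f=grab_frame("top");g=grab_frame("scene")
ya=np.radians(-10.6);ex=np.array([np.cos(ya),np.sin(ya),0]);ey=np.array([-np.sin(ya),np.cos(ya),0]);ez=np.array([0,0,1])
O=np.array([480,-81,0])
def L(r,y,h,th): # along lid, lateral, above lid plane
    d=-ex*np.cos(th)+ez*np.sin(th); n=ex*np.sin(th)+ez*np.cos(th)
    return O+92*ex+90*ez+d*r+n*h+y*ey
for th in(1.75,1.65):
    print(th,L(182,0,0,th).round(0))
for fr,nm,b in((f,"t17",(300,190,440,340)),(g,"s17b",(285,120,435,300))):
    S=3.3;c=cv2.resize(fr["image"][b[1]:b[3],b[0]:b[2]],None,fx=S,fy=S,interpolation=cv2.INTER_CUBIC).copy()
    for th,col in((1.75,(0,255,0)),):
        for y in(-22,22):
            for r in(172,192):
                u,v=proj(fr,L(r,y,0,th)); cv2.circle(c,(int((u-b[0]+.5)*S),int((v-b[1]+.5)*S)),3,col,1)
        for a in np.linspace(0,2*np.pi,20): 
            u,v=proj(fr,L(92+50*np.cos(a),50*np.sin(a),33.5,th)); cv2.circle(c,(int((u-b[0]+.5)*S),int((v-b[1]+.5)*S)),2,(255,0,255),1)
    cv2.imwrite(f"pics/{nm}.png",c[:,:,::-1])
E
```

```text
t 11.38 tcp [477.8 -80.5 400.8] yaxis 78.0 z [ 0.013  0.003 -1.   ] w 0.2 F [-0.08 -0.13 -0.21] M [-0.034  0.033  0.019] J7 [ 0.27  0.21 -0.19  1.69  0.04  1.24  1.43]
delta tool mm [  0.5  -1.4 224.8]
342.04 244.08 11.4 [np.float64(40.6), np.float64(68.9), np.float64(37.7), np.float64(52.6)]
370.67 244.08 10.8 [np.float64(34.7), np.float64(-153.1), np.float64(33.3), np.float64(-133.7)]
346.98 248.84 13.4 [np.float64(47.1), np.float64(103.8), np.float64(38.0), np.float64(94.8)]
357.65 250.75 13.4 [np.float64(48.0), np.float64(136.8), np.float64(36.8), np.float64(137.4)]
1.75 [ 602. -104.  269.]
1.65 [ 585. -101.  271.]
```

View pics/s17b.png

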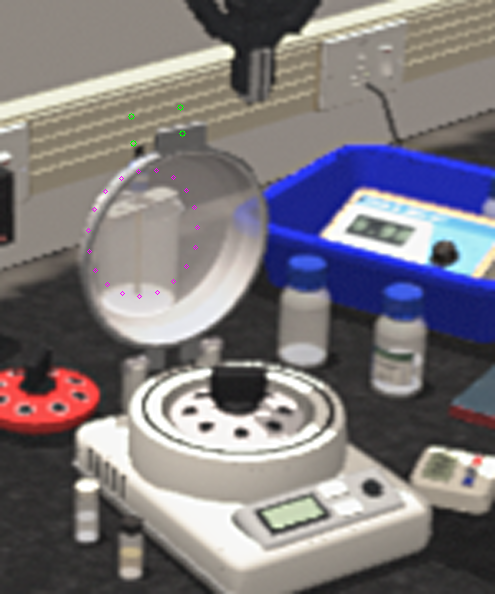

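View pics/t17.png

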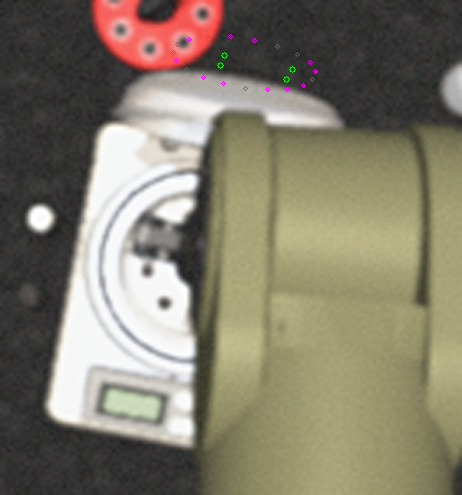

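The lid stands short of 1.75 rad. I'll get its angle from the lip seen in both views: (340,162) in scene and about (374,228) in the earlier top view.

```bash
cat > lid.py <<'E'
from h import *
ya=np.radians(-10.6);ex=np.array([np.cos(ya),np.sin(ya),0]);ey=np.array([-np.sin(ya),np.cos(ya),0]);ez=np.array([0,0,1])
O=np.array([480,-81,0])
def L(r,y,h,th):
    d=-ex*np.cos(th)+ez*np.sin(th); n=ex*np.sin(th)+ez*np.cos(th)
    return O+92*ex+90*ez+d*r+n*h+y*ey
E
python3 - <<'E'
from lid import *
f=grab_frame("top");g=grab_frame("scene")
for th in np.arange(1.2,1.8,.05): print(round(th,2),np.round(proj(g,L(182,0,0,th)),1),np.round(proj(f,L(182,0,0,th)),1),L(182,0,0,th).round())
b=(285,120,435,300);S=3.3
c=cv2.resize(g["image"][b[1]:b[3],b[0]:b[2]],None,fx=S,fy=S,interpolation=cv2.INTER_CUBIC).copy()
for th,col in((1.45,(0,255,0)),(1.5,(255,0,0))):
    for r,y in((172,-22),(192,-22),(192,22),(172,22)):
        u,v=proj(g,L(r,y,0,th)); cv2.circle(c,(int((u-b[0]+.5)*S),int((v-b[1]+.5)*S)),2,col,1)
    for a in np.linspace(0,2*np.pi,40):
        u,v=proj(g,L(92+80*np.cos(a),80*np.sin(a),-3.5,th)); cv2.circle(c,(int((u-b[0]+.5)*S),int((v-b[1]+.5)*S)),1,col,1)
cv2.imwrite("pics/lid.png",c[:,:,::-1])
E
```

```text
1.2 [353.8 173.3] [368.  255.9] [506. -86. 260.]
1.25 [351.8 171. ] [368.9 251.8] [514. -87. 263.]
1.3 [349.9 168.8] [369.8 247.7] [523. -89. 265.]
1.35 [347.9 166.8] [370.6 243.5] [531. -91. 268.]
1.4 [345.9 165. ] [371.5 239.3] [540. -92. 269.]
1.45 [343.9 163.4] [372.4 235. ] [549. -94. 271.]
1.5 [341.9 161.9] [373.2 230.8] [558. -96. 272.]
1.55 [339.9 160.6] [374.  226.5] [567. -97. 272.]
1.6 [337.9 159.5] [374.8 222.3] [576. -99. 272.]
1.65 [336.  158.6] [375.6 218.1] [ 585. -101.  271.]
1.7 [334.1 157.9] [376.3 214. ] [ 593. -102.  270.]
1.75 [332.1 157.4] [377. 210.] [ 602. -104.  269.]
1.8 [330.3 157.1] [377.7 206. ] [ 611. -106.  267.]
```

View pics/lid.png

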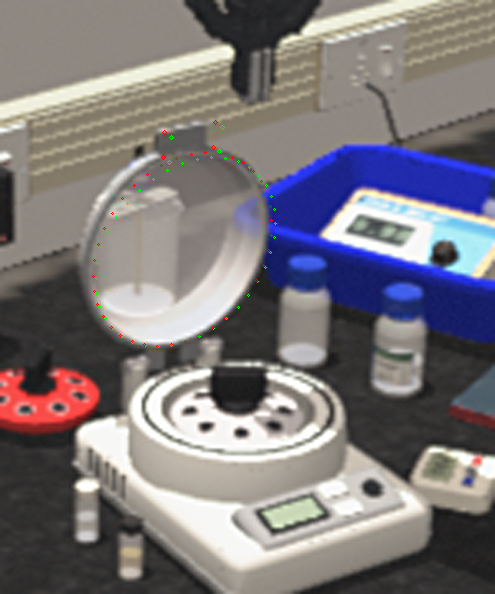

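Call:
{"fn": "drive_tool", "kwargs": {"series": [{"turn": [0.1, 0.7, -1.4], "delta_pos": [-0.04, 0, 0], "hand": 0.0}, {"turn": [0, 0, 0], "delta_pos": [-0.045, 0, 0], "hand": 0.0}, {"turn": [0, 0, 0], "delta_pos": [-0.045, 0, 0], "hand": 0.0}, {"turn": [0, 0, 0], "delta_pos": [0, 0, 0], "hand": 0.0}, {"turn": [0, 0, 0], "delta_pos": [0, 0, 0], "hand": 0.0}]}}

```text
t: 12.25
tcp_pos: [607.9, -106.3, 398.5]
orientation: [-0.002, 0.088, 0.996, 0.002]
wrist_force: [-1.3, 0.5, 0.1]
grip_width: -0.3
```

```bash
python3 go.py 602.8 -104 341
python3 - <<'E'
from lid import *
g=grab_frame("scene")
cv2.imwrite("pics/s18.png",cv2.resize(g["image"][60:300,250:440],None,fx=2.5,fy=2.5,interpolation=cv2.INTER_CUBIC)[:,:,::-1])
E
```

```text
t 12.25 tcp [ 607.9 -106.3  398.5] yaxis 79.9 z [-0.004  0.005 -1.   ] w -0.3 F [-1.35  0.45  0.05] M [-0.024 -0.004 -0.012] J7 [ 0.25  0.44 -0.19  1.35  0.08  1.36  1.46]
delta tool mm [ 5.1  1.1 57.6]
```

View pics/s18.png

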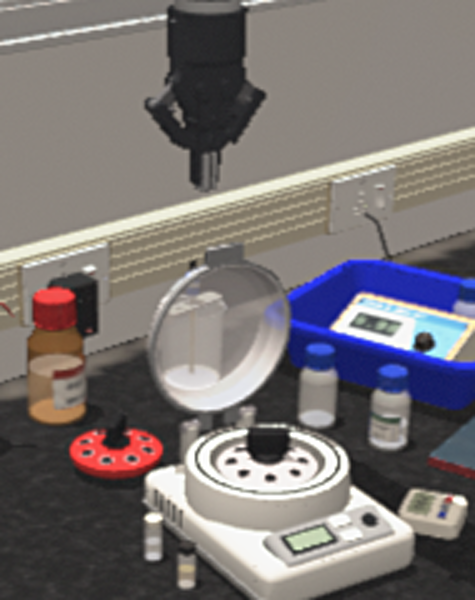

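Call:
{"fn": "drive_tool", "kwargs": {"series": [{"turn": [0, 0, 0], "delta_pos": [0, 0, 0.02], "hand": 0.0}, {"turn": [0, 0, 0], "delta_pos": [0, 0, 0.02], "hand": 0.0}, {"turn": [0, 0, 0], "delta_pos": [0, 0, 0.017], "hand": 0.0}, {"turn": [0, 0, 0], "delta_pos": [0, 0, 0], "hand": 0.0}]}}

```text
t: 12.8
tcp_pos: [603.7, -105.5, 343.0]
orientation: [-0.001, 0.087, 0.996, 0.002]
wrist_force: [0.1, 0.4, 0.6]
grip_width: -0.5
```

```bash
cat >> lid.py <<'E'
def wp(th,tr=72.6):
    r=182+12*(1.5-th)/1.5
    return L(r,0,0,th)+11*ex+tr*ez
E
cat > plan.py <<'E'
from lid import *
from go import st
import sys
s,R=st(); p=s["tcp_pos"]; xc=(p-O)@ex; yc=(p-O)@ey
print("t",round(s["t"],2),"xc,yc,z",xc.round(1),yc.round(1),p[2].round(1),"F",s["wrist_force"].round(1))
a,b,n=float(sys.argv[1]),float(sys.argv[2]),int(sys.argv[3])
prev=p
for th in np.linspace(a,b,n):
    w=wp(th); d=R.inv().apply(w-prev); print(round(th,2),"xc,z",((w-O)@ex).round(1),w[2].round(1),"dtool",d.round(1)); prev=w
E
python3 plan.py 1.5 0.9 11;python3 - <<'E'
from lid import *
g=grab_frame("scene")
cv2.imwrite("pics/s19.png",cv2.resize(g["image"][100:260,280:440],None,fx=3.6,fy=3.6,interpolation=cv2.INTER_CUBIC)[:,:,::-1])
E
```

```text
t 12.8 xc,yc,z 126.1 -1.4 343.0 F [0.1 0.4 0.6]
1.5 xc,z 90.1 344.1 dtool [36.   1.7 -1. ]
1.44 xc,z 79.2 343.5 dtool [10.9  0.1  0.7]
1.38 xc,z 68.3 342.2 dtool [10.9  0.1  1.3]
1.32 xc,z 57.5 340.3 dtool [10.8  0.1  2. ]
1.26 xc,z 46.8 337.7 dtool [10.7  0.1  2.6]
1.2 xc,z 36.2 334.5 dtool [10.6  0.1  3.3]
1.14 xc,z 25.8 330.6 dtool [10.4  0.1  3.9]
1.08 xc,z 15.6 326.1 dtool [10.1  0.1  4.5]
1.02 xc,z 5.7 321.0 dtool [9.9 0.1 5.2]
0.96 xc,z -3.9 315.2 dtool [9.6 0.1 5.8]
0.9 xc,z -13.1 308.9 dtool [9.2 0.1 6.3]
```

View pics/s19.png

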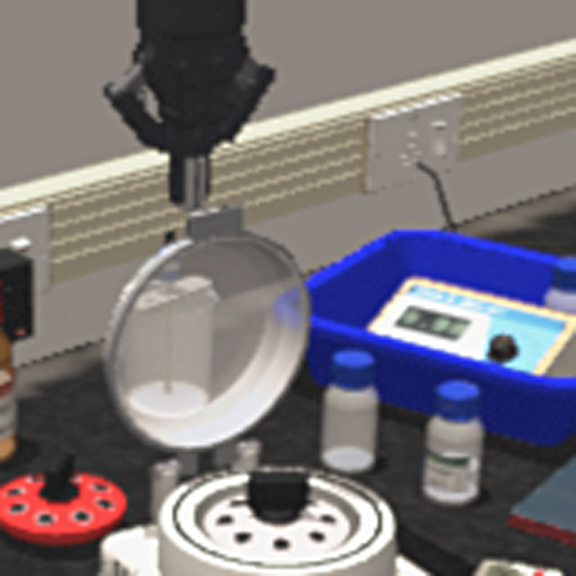

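The fingertips are behind the lip, so I can start pushing gently.

Call:
{"fn": "drive_tool", "kwargs": {"series": [{"turn": [0, 0, 0], "delta_pos": [0.012, 0, 0], "hand": 0.0}, {"turn": [0, 0, 0], "delta_pos": [0.012, 0, 0], "hand": 0.0}, {"turn": [0, 0, 0], "delta_pos": [0.012, 0.001, 0], "hand": 0.0}, {"turn": [0, 0, 0], "delta_pos": [0.011, 0, 0], "hand": 0.0}, {"turn": [0, 0, 0], "delta_pos": [0.011, 0, 0.001], "hand": 0.0}, {"turn": [0, 0, 0], "delta_pos": [0.011, 0, 0.002], "hand": 0.0}]}}

```text
t: 13.6
tcp_pos: [532.2, -91.7, 344.1]
orientation: [0.003, 0.087, 0.996, 0.002]
wrist_force: [2.0, 0.9, 0.5]
grip_width: 0.3
```

```bash
python3 plan.py 1.3 0.9 11;python3 - <<'E'
from lid import *
g=grab_frame("scene")
cv2.imwrite("pics/s20.png",cv2.resize(g["image"][100:260,280:440],None,fx=3.6,fy=3.6,interpolation=cv2.INTER_CUBIC)[:,:,::-1])
E
```

```text
t 13.6 xc,yc,z 53.3 -0.9 344.1 F [2.  0.9 0.5]
1.3 xc,z 53.9 339.5 dtool [-0.6  0.9  4.6]
1.26 xc,z 46.8 337.7 dtool [7.1 0.1 1.8]
1.22 xc,z 39.7 335.6 dtool [7.1 0.1 2.1]
1.18 xc,z 32.7 333.2 dtool [7.  0.1 2.3]
1.14 xc,z 25.8 330.6 dtool [6.9 0.1 2.6]
1.1 xc,z 19.0 327.7 dtool [6.8 0.1 2.9]
1.06 xc,z 12.3 324.4 dtool [6.7 0.1 3.2]
1.02 xc,z 5.7 321.0 dtool [6.6 0.1 3.5]
0.98 xc,z -0.7 317.2 dtool [6.5 0.1 3.7]
0.94 xc,z -7.0 313.2 dtool [6.3 0.1 4. ]
0.9 xc,z -13.1 308.9 dtool [6.2 0.  4.2]
```

View pics/s20.png

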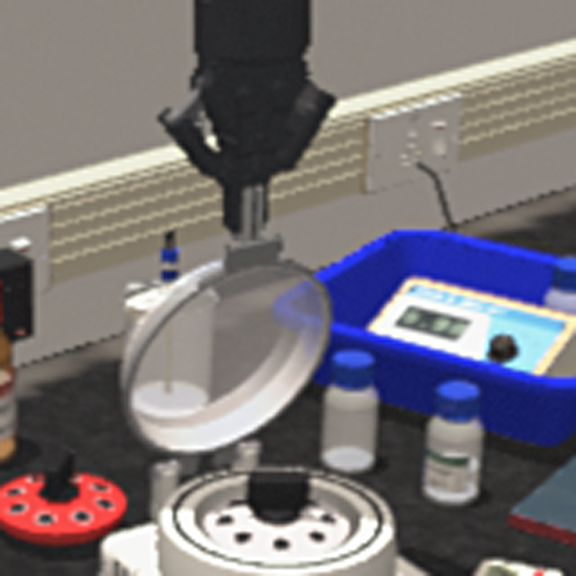

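Call:
{"fn": "drive_tool", "kwargs": {"series": [{"turn": [0, 0, 0], "delta_pos": [0.01, 0, 0.005], "hand": 0.0}, {"turn": [0, 0, 0], "delta_pos": [0.01, 0, 0.004], "hand": 0.0}, {"turn": [0, 0, 0], "delta_pos": [0.01, 0, 0.004], "hand": 0.0}, {"turn": [0, 0, 0], "delta_pos": [0.01, 0, 0.005], "hand": 0.0}, {"turn": [0, 0, 0], "delta_pos": [0.009, 0, 0.005], "hand": 0.0}, {"turn": [0, 0, 0], "delta_pos": [0.009, 0, 0.006], "hand": 0.0}]}}

```text
t: 14.4
tcp_pos: [471.0, -80.7, 313.4]
orientation: [0.003, 0.087, 0.996, 0.002]
wrist_force: [1.1, -1.3, 0.6]
grip_width: -0.1
```

```bash
python3 plan.py 0.9 0.4 9;python3 - <<'E'
from lid import *
g=grab_frame("scene")
cv2.imwrite("pics/s21.png",cv2.resize(g["image"][100:290,280:440],None,fx=3.1,fy=3.1,interpolation=cv2.INTER_CUBIC)[:,:,::-1])
E
```

```text
t 14.4 xc,yc,z -8.9 -1.4 313.4 F [ 1.1 -1.3  0.6]
0.9 xc,z -13.1 308.9 dtool [4.2 1.4 4.5]
0.84 xc,z -22.4 301.8 dtool [9.3 0.1 7.1]
0.78 xc,z -31.2 294.0 dtool [8.8 0.1 7.7]
0.71 xc,z -39.5 285.7 dtool [8.4 0.1 8.3]
0.65 xc,z -47.3 276.9 dtool [7.9 0.1 8.8]
0.59 xc,z -54.6 267.5 dtool [7.3 0.  9.3]
0.52 xc,z -61.2 257.7 dtool [6.7 0.  9.8]
0.46 xc,z -67.3 247.5 dtool [ 6.1  0.  10.2]
0.4 xc,z -72.7 236.9 dtool [ 5.5  0.  10.6]
```

View pics/s21.png

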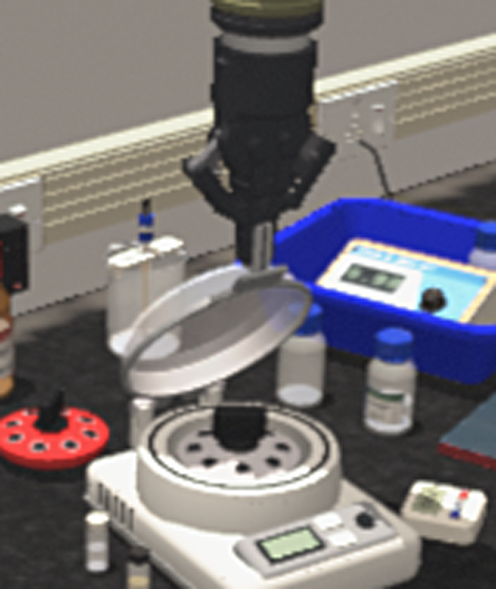

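Call:
{"fn": "drive_tool", "kwargs": {"series": [{"turn": [0, 0, 0], "delta_pos": [0.006, 0.001, 0.007], "hand": 0.0}, {"turn": [0, 0, 0], "delta_pos": [0.009, 0, 0.007], "hand": 0.0}, {"turn": [0, 0, 0], "delta_pos": [0.008, 0, 0.008], "hand": 0.0}, {"turn": [0, 0, 0], "delta_pos": [0.008, 0, 0.008], "hand": 0.0}, {"turn": [0, 0, 0], "delta_pos": [0.007, 0, 0.008], "hand": 0.0}, {"turn": [0, 0, 0], "delta_pos": [0.007, 0, 0.009], "hand": 0.0}, {"turn": [0, 0, 0], "delta_pos": [0.006, 0, 0.01], "hand": 0.0}]}}

```text
t: 15.32
tcp_pos: [416.6, -69.9, 251.8]
orientation: [0.002, 0.087, 0.996, 0.002]
wrist_force: [0.6, 0.8, 0.4]
grip_width: 0.5
```

```bash
python3 plan.py 0.5 0 9;python3 - <<'E'
from lid import *
g=grab_frame("scene")
cv2.imwrite("pics/s22.png",cv2.resize(g["image"][120:310,290:440],None,fx=3.1,fy=3.1,interpolation=cv2.INTER_CUBIC)[:,:,::-1])
E
```

```text
t 15.32 xc,yc,z -64.4 -0.7 251.8 F [0.6 0.8 0.4]
0.5 xc,z -63.7 253.7 dtool [-0.7  0.7 -1.9]
0.44 xc,z -69.6 243.3 dtool [ 5.9  0.  10.4]
0.38 xc,z -74.7 232.6 dtool [ 5.2  0.  10.7]
0.31 xc,z -79.2 221.5 dtool [ 4.5  0.  11.1]
0.25 xc,z -83.0 210.1 dtool [ 3.8  0.  11.4]
0.19 xc,z -86.1 198.5 dtool [ 3.1 -0.  11.6]
0.12 xc,z -88.5 186.7 dtool [ 2.4 -0.  11.8]
0.06 xc,z -90.1 174.7 dtool [ 1.7 -0.  12. ]
0.0 xc,z -91.0 162.6 dtool [ 0.9 -0.  12.1]
```

View pics/s22.png

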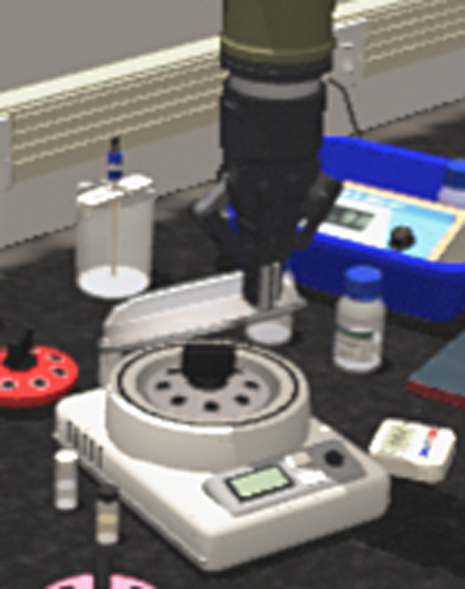

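Call:
{"fn": "drive_tool", "kwargs": {"series": [{"turn": [0, 0, 0], "delta_pos": [0.005, 0, 0.009], "hand": 0.0}, {"turn": [0, 0, 0], "delta_pos": [0.005, 0, 0.01], "hand": 0.0}, {"turn": [0, 0, 0], "delta_pos": [0.004, 0, 0.01], "hand": 0.0}, {"turn": [0, 0, 0], "delta_pos": [0.004, 0, 0.01], "hand": 0.0}, {"turn": [0, 0, 0], "delta_pos": [0.003, 0, 0.01], "hand": 0.0}, {"turn": [0, 0, 0], "delta_pos": [0.002, 0, 0.01], "hand": 0.0}]}}

```text
t: 16.12
tcp_pos: [391.6, -65.3, 187.8]
orientation: [0.001, 0.087, 0.996, 0.002]
wrist_force: [1.2, 0.0, 0.7]
grip_width: 0.2
```

```bash
python3 plan.py 0.12 0 3;python3 - <<'E'
from lid import *
g=grab_frame("scene")
cv2.imwrite("pics/s23.png",cv2.resize(g["image"][120:310,290:440],None,fx=3.1,fy=3.1,interpolation=cv2.INTER_CUBIC)[:,:,::-1])
E
```

```text
t 16.12 xc,yc,z -89.8 -0.8 187.8 F [1.2 0.  0.7]
0.12 xc,z -88.7 185.7 dtool [-1.2  0.8  2.1]
0.06 xc,z -90.2 174.2 dtool [ 1.5 -0.  11.5]
0.0 xc,z -91.0 162.6 dtool [ 0.8 -0.  11.6]
```

View pics/s23.png

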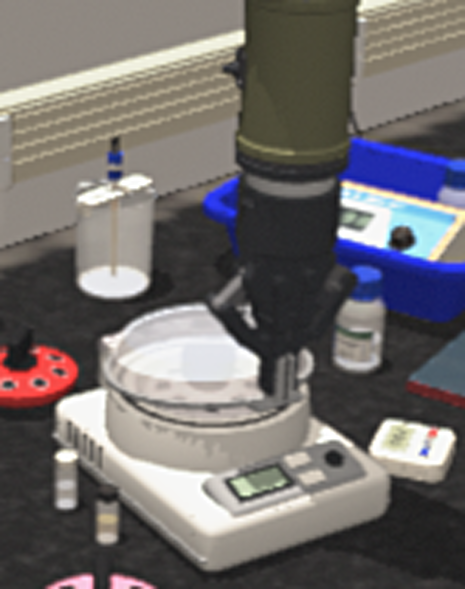

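Nearly shut. I'll finish slowly and watch the force.

Call:
{"fn": "drive_tool", "kwargs": {"series": [{"turn": [0, 0, 0], "delta_pos": [0, 0, 0.006], "hand": 0.0}, {"turn": [0, 0, 0], "delta_pos": [0.001, 0, 0.005], "hand": 0.0}, {"turn": [0, 0, 0], "delta_pos": [0, 0, 0.004], "hand": 0.0}, {"turn": [0, 0, 0], "delta_pos": [0, 0, 0.003], "hand": 0.0}, {"turn": [0, 0, 0], "delta_pos": [0, 0, 0.003], "hand": 0.0}]}}

```text
t: 16.8
tcp_pos: [390.0, -64.9, 164.6]
orientation: [-0.0, 0.087, 0.996, 0.002]
wrist_force: [-5.9, 0.1, 26.3]
grip_width: 0.3
```

```bash
python3 plan.py 0.0 0 1
```

```text
t 16.8 xc,yc,z -91.4 -0.8 164.6 F [-5.9  0.1 26.3]
0.0 xc,z -91.0 162.6 dtool [-0.4  0.8  2. ]
```

There are 26 N at the stop, within 2 mm of the predicted shut height. I'll hold briefly, then back off straight up and look.

Call:
{"fn": "drive_tool", "kwargs": {"series": [{"turn": [0, 0, 0], "delta_pos": [0, 0, 0], "hand": 0.0}, {"turn": [0, 0, 0], "delta_pos": [0, 0, -0.003], "hand": 0.0}, {"turn": [0, 0, 0], "delta_pos": [0, 0, -0.01], "hand": 0.0}, {"turn": [0, 0, 0], "delta_pos": [0.005, 0, -0.04], "hand": 0.0}, {"turn": [0, 0, 0], "delta_pos": [0, 0, -0.05], "hand": 0.0}, {"turn": [0, 0, 0], "delta_pos": [0, 0, -0.05], "hand": 0.0}, {"turn": [0, 0, 0], "delta_pos": [0, 0, -0.03], "hand": 0.0}, {"turn": [0, 0, 0], "delta_pos": [0, 0, 0], "hand": 0.0}]}}

```text
t: 17.8
tcp_pos: [384.4, -64.2, 356.9]
orientation: [0.001, 0.087, 0.996, 0.002]
wrist_force: [0.3, 0.4, -0.5]
grip_width: -0.4
```

```bash
python3 plan.py 0.0 0 1
python3 - <<'E'
from lid import *
g=grab_frame("scene"); f=grab_frame("top")
b=(310,190,420,300);S=5
c=cv2.resize(g["image"][b[1]:b[3],b[0]:b[2]],None,fx=S,fy=S,interpolation=cv2.INTER_CUBIC).copy()
d=c.copy()
for th,col in((0,(0,200,0)),(.05,(255,0,0))):
    P=[]
    for r,y in((172,-22),(192,-22),(192,22),(172,22)):
        u,v=proj(g,L(r,y,0,th)); P.append([(u-b[0]+.5)*S,(v-b[1]+.5)*S])
    cv2.polylines(d,[np.int32(P)],True,col,1)
    P=[]
    for a in np.linspace(0,2*np.pi,60):
        u,v=proj(g,L(92+50*np.cos(a),50*np.sin(a),33.5,th)); P.append([(u-b[0]+.5)*S,(v-b[1]+.5)*S])
    cv2.polylines(d,[np.int32(P)],True,col,1)
cv2.imwrite("pics/s24.png",c[:,:,::-1]);cv2.imwrite("pics/s24o.png",d[:,:,::-1])
cv2.imwrite("pics/t24.png",f["image"][:,:,::-1])
E
```

```text
t 17.8 xc,yc,z -97.1 -1.1 356.9 F [ 0.3  0.4 -0.5]
0.0 xc,z -91.0 162.6 dtool [ -5.6   0.3 194.3]
```

View pics/s24.png

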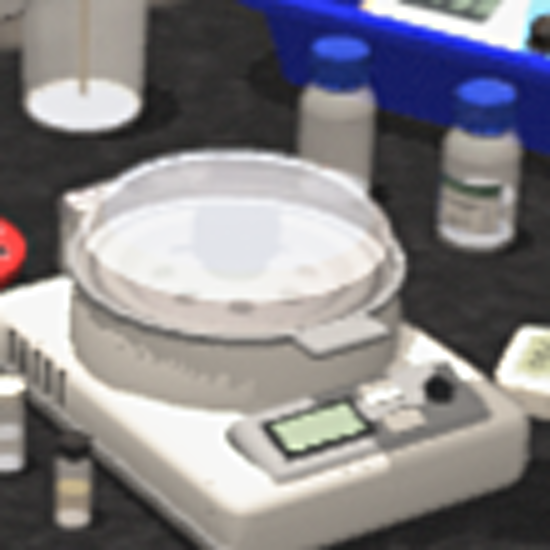

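View pics/s24o.png

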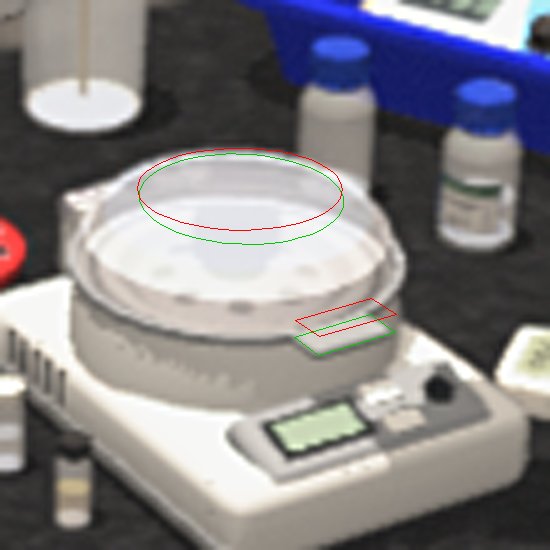

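View pics/t24.png

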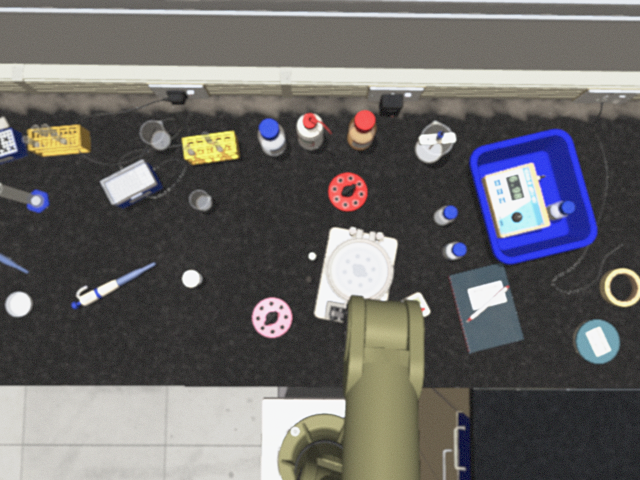

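The lip matches the 0 rad outline and sits well clear of the 0.05 rad one. Nothing else has moved and the robot is clear, so I'm handing in.

```bash
python3 -c "
from station import *
print(hand_in()); print(state()['t'])"
```

```text
the job is handed in; nothing more can be done
None
the job is handed in; nothing more can be done
```

The rotor is seated on its drive and the lid is shut. I handed the job in at about 18 s of the 72 s allowed; it reports no verdict.

**Rotor:** I turned the knob with a loose fork grip of about 17–18 mm, roughly 60° to the left (counter-clockwise from above). The drag was about 0.1 N·m until it gave way. The rotor did not drop at once: it hung briefly on the edge of the seat. I loosened the fork, closed it again and turned another 3°, and it sank. The tube holes then fitted a height 6 mm lower in the camera view, and the rotor looked level. I stopped there and lifted clear.

**Lid:** I pushed it shut slowly by the lip with closed fingers. The wrist force reached 26 N at the stop.

**Last checks:**
- The lip lay on the outline drawn for 0 rad, clear of the one for 0.05 rad.
- The fingertip stopped 2 mm higher than predicted, about 0.01 rad at the lip, which is about the calibration error.
- The lid looked to start at about 1.5 rad rather than fully open.
- The arm touched nothing and no bystander had visibly moved. The arm hid part of the bench timer in the last top view, but the timer looked in place in the scene view.

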